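# Build up the drying stack under the swing lamp

## Task

Get the damp cups drying: swing the drying lamp off to the left, well clear of the base batt, stand the one spare prop that is as tall as the two already standing there at the middle of the batt's near end, and lay the slotted shelf on the three props, level and squarely over the batt. Then stand every cup upright on the shelf, its whole foot on it, and swing the lamp back so that its hood hangs over the middle of the shelf, without ever touching a cup with it. Leave the other two spare props on the ware board, and the water bowl and tool jar where they are.

Things in the scene. Friction and masses are not known exactly. Their poses are not given: they have to be found in the camera images.
- lamp_arm: swing arm of the drying lamp: a level tube 16 mm thick, centre 285 mm up, with a black upright round grip peg 20 mm thick on it, top 340 mm up (tube top 293). Origin: on the peg's axis at tube height; x along the arm to the hood, z up. The upright hinge is 200 mm behind on -x, on a post. Turns clockwise from above to clear the batt to the left, by up to 1.05 to 1.47 rad from its start; stiff (1.3 N at the peg), stays put
- hood (a point): centre of the lower rim of the aluminium lamp hood, a cone 130 mm across and 80 mm tall fixed under the end of the lamp arm, 290 mm from the hinge and 225 mm above the bench. It is 0.29 m from the batt's middle when the arm is turned 1.05 rad from over it
- batt: fixed buff ceramic base batt, a plain slab 260 (x) x 200 (y) x 25 mm on the bench; origin at the centre of its underside, x pointing away from the robot; its near end is the -x end. A prop at the middle of the near end has its centre about 80 mm from the batt's middle, on -x
- prop_left: pale buff kiln prop, 38 x 38 mm square and 70 mm tall, already standing loose on the batt near its far left corner (about x 80, y 50 mm); origin at the centre of its underside
- prop_right: as prop_left, 70 mm tall, near the batt's far right corner (about x 80, y -50 mm)
- prop_a: pale buff ceramic kiln prop, a square bar 38 x 38 mm, 56 mm tall, one of three look-alike spares standing at shuffled places among the cups on the ware board; origin at the centre of its underside, z up its length, x and y square to its side faces; about 0.2 kg
- prop_b: pale buff ceramic kiln prop, a square bar 38 x 38 mm, 70 mm tall, one of three look-alike spares standing at shuffled places among the cups on the ware board; origin at the centre of its underside, z up its length, x and y square to its side faces; about 0.2 kg
- prop_c: pale buff ceramic kiln prop, a square bar 38 x 38 mm, 84 mm tall, one of three look-alike spares standing at shuffled places among the cups on the ware board; origin at the centre of its underside, z up its length, x and y square to its side faces; about 0.2 kg
- shelf: pale buff slotted shelf, slab 220 (x) x 160 (y) x 12 mm, 0.6 kg, flat on two 30 mm high battens right of the batt; origin at centre of underside. Two through slots, 60 mm along x, from y 18 to 58 mm either side; the 36 mm web between them, at its middle, can be pinched from above, a finger in each slot (30 mm of air below). Its length goes along the batt's. Cups may stand over a slot
- stand: the two fixed wooden battens the shelf waits on, 28 x 170 x 30 mm, 170 mm apart along x; origin on the bench midway between them
- cup_1: one of two to four (number varies; None if absent) identical plain terracotta cups of firm leather-hard clay, no handle: low straight ones 55 mm tall, foot 56 mm across, widening to 60 mm at the rim, wall 4 mm, about 0.16 kg; stands on the ware board; origin at the centre of its underside, z up
- cup_2: one of two to four (number varies; None if absent) identical plain terracotta cups of firm leather-hard clay, no handle: low straight ones 55 mm tall, foot 56 mm across, widening to 60 mm at the rim, wall 4 mm, about 0.16 kg; stands on the ware board; origin at the centre of its underside, z up
- cup_3: one of two to four (number varies; None if absent) identical plain terracotta cups of firm leather-hard clay, no handle: low straight ones 55 mm tall, foot 56 mm across, widening to 60 mm at the rim, wall 4 mm, about 0.16 kg; stands on the ware board; origin at the centre of its underside, z up
- cup_4: one of two to four (number varies; None if absent) identical plain terracotta cups of firm leather-hard clay, no handle: low straight ones 55 mm tall, foot 56 mm across, widening to 60 mm at the rim, wall 4 mm, about 0.16 kg; stands on the ware board; origin at the centre of its underside, z up
- ware_board: fixed plywood ware board 300 x 300 x 12 mm to the right, on which cups and spare props stand at least 80 mm apart, centre to centre; origin at the centre of its underside
- water_bowl: wooden water bowl, 140 mm across, 56 mm tall, beyond the work; to be left alone; origin at the centre of its underside
- tool_jar: white stoneware jar with wooden tools, 84 mm across, jar 100 mm tall, beyond the work; to be left alone; origin at the centre of its underside

How it is judged:
On the way, in this order (a step that is already met when the one before it is completed fails the run):
1. the lamp is swung clear: hood centre more than 220 mm from the batt's middle (horizontal distance between hood and batt above 0.22 m), for 0.2 s.
2. the 70 mm spare prop stands free on the batt at the middle of its near end (centre 55 to 105 mm from the batt's middle, within 30 mm of its long axis) (x of prop_b in the frame of batt between -0.105 and -0.055 m and y of prop_b in the frame of batt between -0.03 and 0.03 m and z of prop_b in the frame of batt between 0.019 and 0.031 m and angle between prop_b's own z axis and vertical below 0.1 rad and contact force between the fingers and prop_b below 0.1 N), for 0.2 s.
3. the shelf lies free, level on the three props, squarely over the batt (x of shelf in the frame of batt between -0.025 and 0.025 m and y of shelf in the frame of batt between -0.025 and 0.025 m and z of shelf in the frame of batt between 0.09 and 0.1 m and angle between shelf's own z axis and vertical below 0.03 rad and angle between the x axis of shelf and the x axis of batt, either way round below 0.15 rad and contact force between the fingers and shelf below 0.1 N), for 0.3 s.
4. every cup stands free and upright on the shelf, the lamp still aside (x of cup_1 in the frame of shelf between -0.088 and 0.088 m and y of cup_1 in the frame of shelf between -0.058 and 0.058 m and z of cup_1 in the frame of shelf between 0.006 and 0.018 m and angle between each of cup_1, cup_2, cup_3, cup_4's own z axis and vertical below 0.1 rad and x of cup_2 in the frame of shelf between -0.088 and 0.088 m and y of cup_2 in the frame of shelf between -0.058 and 0.058 m and z of cup_2 in the frame of shelf between 0.006 and 0.018 m and x of cup_3 in the frame of shelf between -0.088 and 0.088 m and y of cup_3 in the frame of shelf between -0.058 and 0.058 m and z of cup_3 in the frame of shelf between 0.006 and 0.018 m and x of cup_4 in the frame of shelf between -0.088 and 0.088 m and y of cup_4 in the frame of shelf between -0.058 and 0.058 m and z of cup_4 in the frame of shelf between 0.006 and 0.018 m and contact force between the fingers and cup_1 below 0.1 N and contact force between the fingers and cup_2 below 0.1 N and contact force between the fingers and cup_3 below 0.1 N and contact force between the fingers and cup_4 below 0.1 N and horizontal distance between hood and batt above 0.22 m), for 0.2 s.
5. the lamp hood is back over the middle of the shelf (horizontal distance between hood and shelf below 0.04 m), for 0.2 s.
At the end, for the whole second after the job is handed in: 70 mm prop at near end (25 mm along, 30 mm across); shelf on three props, level to 0.03 rad, within 25 mm each way of batt's middle, turned under 0.15 rad; cups upright, within 88 mm (x) and 58 mm (y) of shelf's middle; hood within 40 mm of shelf's middle; other props off the batt; all at rest (x of shelf in the frame of batt between -0.025 and 0.025 m and y of shelf in the frame of batt between -0.025 and 0.025 m and z of shelf in the frame of batt between 0.09 and 0.1 m and angle between shelf's own z axis and vertical below 0.03 rad and angle between the x axis of shelf and the x axis of batt, either way round below 0.15 rad and x of prop_b in the frame of batt between -0.105 and -0.055 m and y of prop_b in the frame of batt between -0.03 and 0.03 m and z of prop_b in the frame of batt between 0.019 and 0.031 m and angle between each of prop_b, cup_1, cup_2, cup_3, cup_4's own z axis and vertical below 0.1 rad and x of cup_1 in the frame of shelf between -0.088 and 0.088 m and y of cup_1 in the frame of shelf between -0.058 and 0.058 m and z of cup_1 in the frame of shelf between 0.006 and 0.018 m and x of cup_2 in the frame of shelf between -0.088 and 0.088 m and y of cup_2 in the frame of shelf between -0.058 and 0.058 m and z of cup_2 in the frame of shelf between 0.006 and 0.018 m and x of cup_3 in the frame of shelf between -0.088 and 0.088 m and y of cup_3 in the frame of shelf between -0.058 and 0.058 m and z of cup_3 in the frame of shelf between 0.006 and 0.018 m and x of cup_4 in the frame of shelf between -0.088 and 0.088 m and y of cup_4 in the frame of shelf between -0.058 and 0.058 m and z of cup_4 in the frame of shelf between 0.006 and 0.018 m and horizontal distance between hood and shelf below 0.04 m and linear speed of each of shelf, prop_b, cup_1, cup_2, cup_3, cup_4 below 0.03 m/s and angular speed of lamp_arm below 0.05 rad/s and height (world z) of each of prop_a, prop_c below 0.04 m and horizontal distance between each of prop_a, prop_c and batt above 0.16 m); the robot touches nothing.
It fails at once if the lamp hits a cup (contact force between lamp_arm and cup_1 above 0.5 N or contact force between lamp_arm and cup_2 above 0.5 N or contact force between lamp_arm and cup_3 above 0.5 N or contact force between lamp_arm and cup_4 above 0.5 N).
It fails at once if the water bowl or tool jar is shoved more than 40 mm (distance of any of water_bowl, tool_jar from where it was at the start of the episode above 0.04 m).
Of cup_1, cup_2, cup_3, cup_4 only 2 to 4 are there at a start; the rules pass over those that are not, and their reading is None.
At some moment in a run one of cup_1, cup_2, cup_3, cup_4 may be knocked a few centimetres aside while the robot is not near it.
It also fails if it takes over 210 s, if anything falls off the work surface, if the arm or the gripper's body presses on something with over 40 N, if the wrist force passes 120 N, or if a joint passes its speed limit or range.

## Robot

A 6-joint arm with a two-finger parallel gripper is mounted at the origin on the work surface. World frame = base frame: x ahead of the robot, y to its left, z up, the work surface at z = 0. Lengths are in m, angles in rad, forces in N, time in s.
With the tool pointing down it reaches from about 0.35 to 0.975 m from the base axis. Payload 4.9 kg.
Tool frame: the origin (TCP) lies at the very end of the fingers, on their centre line; the grasp point (between the pads) lies 19 mm behind it (ctrl.pinch_z is the distance from the TCP to the grasp point, in m); z points along the fingers, y is the direction in which the jaws open and shut (so a half turn about z gives the same grasp; the last joint's range is limited). The gripper opens to 85 mm and grips with 20 to 120 N. Pads are 22 mm wide; open, the fingers measure 114 mm over their backs; the gripper's body (76 mm by 85 mm) begins 54 mm behind the grasp point. The pads swing forward as they close: fully open they stand 13 mm farther back than shut.
Start: joints at [-1.373, 0.053, 1.613, -0, 1.476, -0.119], TCP at [0.195, -0.594, 0.231] pointing down, gripper open.
Joint ranges: [-3.01, 3.01], [-1.01, 2.22], [0.06, 2.58], [-1.02, 4.17], [0.09, 2.62], [-3.14, 3.14]. Speed limits (rad/s): [2.57, 2.57, 3.14, 3.14, 3.14, 3.14].

## Interface

Orientations are given as a rotation vector (axis times angle).
In Python, from station import ctrl gives the robot as it stands.
- The arm moves only by the tool carry_out, never from a script. Its argument "series" is a list of rows, each a list of 7 numbers: the shift along the world's x, y, z each as a share of 0.025 m, from -1 to 1, then the turn, a rotation vector about the world's x, y, z each as a share of 0.1 rad, from -1 to 1, then the opening, from 0 (shut) to 1 (fully open). A call has 1 to 12 rows; each row shifts and turns the commanded pose from where the row before left it; what a row does not reach is not made up. A row lasts 1/10 s, in which the tool goes at most 50 mm and 8.59 degrees, less where a joint would pass 70% of its speed; a pose out of reach is approached as far as the arm can. A call with a number of a shift or a turn outside -1 to 1 is refused whole. A call with a gripper value outside its range is refused whole. The fingers move at their own pace and stop on an object; "grip_force" is the grip in N (left out, the last holds). Time passes only in rows, so rows that do not move let the fingers close. It gives the time, the measured TCP pose, the force and the opening at its end, in the units of the state.
- ctrl.get_obs(): the state, without advancing time (a new reading comes with each control period).
- ctrl.get_image(name): name is "scene" or "top" or "wrist"; returns a dict with "frame" (400x640x3 uint8, blue, green, red), "fx", "fy", "cx", "cy" (pixels), "k1" (the pictures are not rectified: a ray, as slopes to the right and down, at radius r is drawn at 1 + k1 r^2 times it, then the intrinsics apply), "R" (3x3) and "t" (3): a world point X has camera coordinates R X + t; the wrist camera has in their place "hand_eye" (4x4, takes a point from camera to tool coordinates, whose origin is the TCP and whose axes are the flange's). Camera axes: x right, y down, z forward; pixel columns grow to the right and rows downward; lengths in m; the calibration is good to about 2 mm. A picture is of the moment at which its call begins: read the wrist's pose just before it. There is no depth.
- ctrl.finish_job(): hands the job in, once; it reports no verdict.
Trained networks look in a picture, given as the dict that the camera call returned (one of the last four; its "shot" number tells which), for a name from the list of things; names that differ only in an ending like _2 or _b are one class to them, and where a whole thing is asked for, a point or a joint stands for the part that bears it (a point fixed in the world has none). Each returns a list of dicts, best first, with "p" (0 to 1); they miss things now and then, are a little off and sometimes report something else, mostly with a low value. They report only what shows in the picture. A call takes as long as a camera call.
- ctrl.trace(picture, name): "mask" (400x640 bool, what is visible of it) and "rect" ([left, top, width, height] as shares, 0 to 1, of the picture: columns of its width, rows of its height, round what is visible of it).
- ctrl.mark_of(picture, name): "position" ([column, row] as shares, 0 to 1, of the picture: columns of its width, rows of its height: a listed point, or the origin of a listed thing).
The state is a dict: "t": time; "q": joint angles; "dq": joint speeds; "effort": joint torques, N m; "tool_pos": TCP position; "tool_rot": TCP orientation; "contact_force": force on the tool from outside, world axes, zero at the start; "wrist_torque": the same for the moment, N m; "opening": finger opening in m.
Only numpy, scipy, OpenCV 4.12 (cv2) and the standard library are available. Lean on these libraries where they do the work, as an engineer would, in place of code of your own. Each camera call takes 0.05 s, during which the arm holds its last target.

## Working session

There is one attempt and no reset: what is moved stays moved. The work goes in short steps, Python scripts to look and compute and a tool call to move; the robot and the scene stay as the last step left them, time stands still between calls to the robot, and variables do not carry over. Pictures are saved under pics/ and viewed, and the job is handed in when it is done.

Besides the shell and the picture viewer there is one more tool, called after "Call:" by a JSON object that holds its "op" and its "data", one argument or row to a line. carry_out: Moves the arm, as the interface text tells. Shift numbers are shares of 0.025 m and turn numbers shares of 0.1 rad, none past 1 either way. Its arguments: {"type":"object","properties":{"series":{"type":"array"},"grip_force":{"type":"number"}},"required":["series"]}

```bash
ls -la; mkdir -p pics; cat > h.py <<'E'
import numpy as np, cv2
from station import ctrl
def und(im,px):
    px=np.atleast_2d(np.array(px,float))
    u=(px[:,0]-im['cx'])/im['fx']; v=(px[:,1]-im['cy'])/im['fy']
    rd=np.hypot(u,v); r=rd.copy()
    for _ in range(30): r=rd/(1+im['k1']*r*r)
    s=np.where(rd>0,r/np.maximum(rd,1e-12),1)
    return np.c_[u*s,v*s]
def cam(im,obs=None):
    if 'R' in im: 
        R=np.array(im['R']);t=np.array(im['t']); return R.T,-R.T@t  # cam->world
    T=np.eye(4);T[:3,:3]=cv2.Rodrigues(np.array(obs['tool_rot'],float))[0];T[:3,3]=obs['tool_pos']
    M=T@np.array(im['hand_eye']); return M[:3,:3],M[:3,3]
def toplane(im,px,z,obs=None):
    A,c=cam(im,obs); n=und(im,px); d=np.c_[n,np.ones(len(n))]@A.T
    s=(z-c[2])/d[:,2]; return c+d*s[:,None]
def proj(im,X,obs=None):
    A,c=cam(im,obs); p=(np.atleast_2d(X)-c)@A; u=p[:,0]/p[:,2];v=p[:,1]/p[:,2]
    f=1+im['k1']*(u*u+v*v); return np.c_[u*f*im['fx']+im['cx'],v*f*im['fy']+im['cy']]
def save(im,n): cv2.imwrite('pics/'+n+'.png',im['frame'])
E
python3 - <<'E'
from h import *
for n in ('scene','top','wrist'):
    o=ctrl.get_obs(); im=ctrl.get_image(n); save(im,n+'0')
    print(n,{k:(np.round(v,4).tolist() if k!='frame' else 0) for k,v in im.items()})
    if n=='wrist': continue
    for nm in ['lamp_arm','hood','batt','prop_left','prop_a','shelf','stand','cup_1','ware_board','water_bowl','tool_jar']:
        print(nm,[(round(m['p'],2),np.round(np.array(m['position'])*[640,400],0).tolist()) for m in ctrl.mark_of(im,nm)])
print({k:np.round(v,3).tolist() for k,v in ctrl.get_obs().items()})
E
```

```text
total 12
drwxr-xr-x  3 agent agent 4096 Dec  5 22:47 .
drwxr-xr-x 23 root  root  4096 Dec  5 22:47 ..
drwxr-xr-x  2 agent agent 4096 Dec  5 22:47 pics
scene {'frame': 0, 'fx': 443.3705, 'fy': 443.3705, 'cx': 324.8317, 'cy': 196.7951, 'k1': 0.0205, 'R': [[-0.3102, 0.9505, 0.0171], [0.6388, 0.2217, -0.7367], [-0.704, -0.2176, -0.676]], 't': [0.2536, -0.2454, 1.5272], 'shot': 1}
lamp_arm [(0.6, [469.0, 174.0])]
hood []
batt [(0.56, [407.0, 246.0])]
prop_left [(0.57, [428.0, 265.0])]
prop_a [(0.71, [215.0, 178.0]), (0.56, [267.0, 206.0])]
shelf [(0.67, [316.0, 210.0])]
stand []
cup_1 [(0.96, [278.0, 183.0]), (0.76, [239.0, 193.0]), (0.72, [251.0, 227.0])]
ware_board [(0.9, [231.0, 196.0])]
water_bowl [(0.7, [273.0, 295.0])]
tool_jar [(0.78, [359.0, 321.0]), (0.55, [252.0, 225.0]), (0.24, [471.0, 175.0])]
top {'frame': 0, 'fx': 463.404, 'fy': 463.404, 'cx': 320.8057, 'cy': 199.9826, 'k1': 0.0118, 'R': [[0.0074, -0.9999, 0.0086], [-0.9958, -0.0082, -0.0914], [0.0914, -0.0079, -0.9958]], 't': [-0.0936, 0.6297, 1.4743], 'shot': 2}
lamp_arm [(0.7, [403.0, 234.0]), (0.58, [206.0, 212.0])]
hood
[... 322 characters left out ...]
d [(0.69, [402.0, 235.0])]
water_bowl [(0.94, [333.0, 154.0])]
tool_jar [(0.6, [276.0, 157.0]), (0.42, [257.0, 229.0])]
wrist {'frame': 0, 'fx': 356.4603, 'fy': 356.4603, 'cx': 322.5351, 'cy': 207.9111, 'k1': -0.0025, 'hand_eye': [[-0.0003, -0.949, -0.3153, 0.0805], [1.0, -0.0004, 0.0002, -0.0007], [-0.0003, -0.3153, 0.949, -0.142], [0.0, 0.0, 0.0, 1.0]], 'shot': 3}
{'t': 1.25, 'q': [-1.373, 0.053, 1.613, 0.0, 1.476, -0.119], 'dq': [-0.001, -0.0, 0.0, 0.001, -0.001, 0.0], 'effort': [-0.001, -39.369, -37.046, -0.0, 0.0, 0.0], 'tool_pos': [0.195, -0.594, 0.231], 'tool_rot': [-3.102, -0.496, -0.0], 'contact_force': [0.605, 0.61, -0.267], 'wrist_torque': [-0.036, 0.061, 0.012], 'opening': 0.086}
```

View pics/scene0.png

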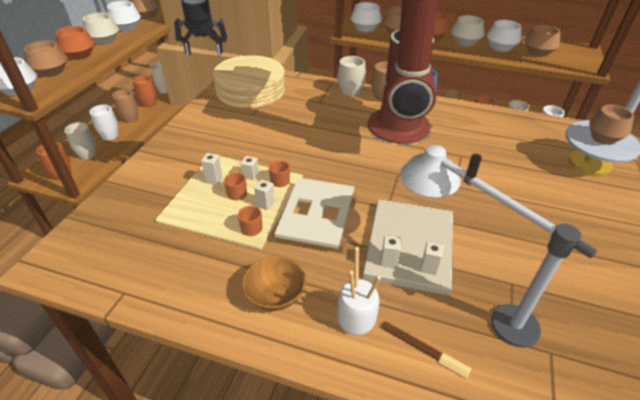

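View pics/top0.png

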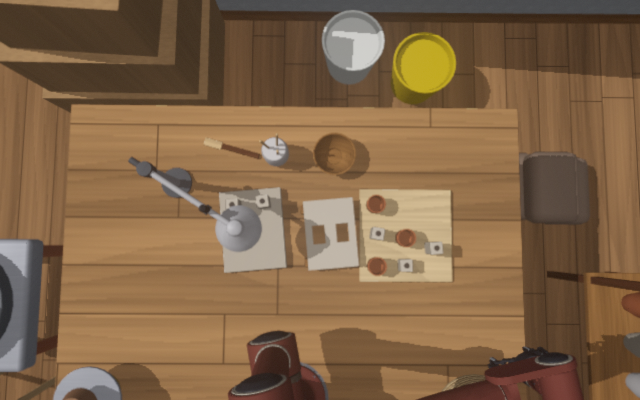

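View pics/wrist0.png

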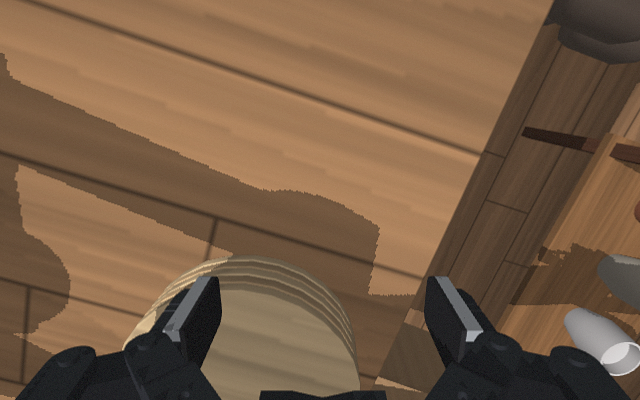

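```bash
python3 - <<'E'
from h import *
im=ctrl.get_image('top'); 
c=im['frame'][140:290,120:470]; cv2.imwrite('pics/topc.png',cv2.resize(c,None,fx=2.2,fy=2.2,interpolation=cv2.INTER_CUBIC))
s=ctrl.get_image('scene'); c=s['frame'][140:290,150:350]; cv2.imwrite('pics/scc.png',cv2.resize(c,None,fx=4,fy=4,interpolation=cv2.INTER_CUBIC))
def mm(nm,z,im=im):
    for m in ctrl.trace(im,nm):
        k=m['mask'].astype(np.uint8); 
        (cx,cy),(w,h),a=cv2.minAreaRect(cv2.findNonZero(k))
        b=cv2.boxPoints(((cx,cy),(w,h),a)); W=toplane(im,b,z)
        print(nm,round(m['p'],2),k.sum(),'rect c',np.round(toplane(im,[[cx,cy]],z)[0],3),[np.round(np.linalg.norm(W[i]-W[i-1]),3) for i in (1,2)],'yaws',[np.round(np.degrees(np.arctan2(*(W[i]-W[i-1])[[1,0]])),1) for i in (1,2)])
mm('batt',.025);mm('shelf',.042);mm('ware_board',.012);mm('prop_a',.07);mm('cup_1',.067);mm('prop_left',.095);mm('stand',.03)
for m in ctrl.mark_of(im,'hood'): print('hood',m['p'],toplane(im,np.array(m['position'])*[640,400],.225))
print('bowl,jar',toplane(im,[[333,154],[276,157]],0))
print('hinge top guess',toplane(im,[[146,168]],.285),'post base',toplane(im,[[177,183]],0),'peg',toplane(im,[[207,209]],.31))
E
```

```text
batt 0.78 3263 rect c [0.532 0.132 0.025] [np.float64(0.206), np.float64(0.266)] yaws [np.float64(-84.8), np.float64(-174.5)]
shelf 0.82 3063 rect c [ 0.523 -0.119  0.042] [np.float64(0.164), np.float64(0.226)] yaws [np.float64(-84.1), np.float64(-174.5)]
ware_board 0.89 7248 rect c [ 0.519 -0.363  0.012] [np.float64(0.304), np.float64(0.31)] yaws [np.float64(-88.8), np.float64(179.6)]
ware_board 0.69 3161 rect c [0.533 0.135 0.012] [np.float64(0.205), np.float64(0.266)] yaws [np.float64(-85.1), np.float64(-174.7)]
prop_a 0.73 223 rect c [ 0.479 -0.441  0.07 ] [np.float64(0.056), np.float64(0.037)] yaws [np.float64(-89.5), np.float64(179.0)]
prop_a 0.62 179 rect c [ 0.425 -0.349  0.07 ] [np.float64(0.044), np.float64(0.037)] yaws [np.float64(-89.6), np.float64(179.4)]
prop_a 0.56 183 rect c [ 0.526 -0.261  0.07 ] [np.float64(0.047), np.float64(0.041)] yaws [np.float64(-89.5), np.float64(179.7)]
cup_1 0.86 328 rect c [ 0.511 -0.354  0.067] [np.float64(0.063), np.float64(0.06)] yaws [np.float64(-89.5), np.float64(179.3)]
cup_1 0.71 311 rect c [ 0.42  -0.263  0.067] [np.float64(0.058), np.float64(0.059)] yaws [np.float64(-45.1), np.float64(-134.7)]
cup_1 0.58 303 rect c [ 0.617 -0.262  0.067] [np.float64(0.06), np.float64(0.06)] yaws [np.float64(-89.5), np.float64(179.7)]
prop_left 0.64 90 rect c [0.616 0.185 0.095] [np.float64(0.04), np.float64(0.025)] yaws [np.float64(-89.5), np.float64(-178.7)]
stand 0.34 338 rect c [ 0.509 -0.361  0.03 ] [np.float64(0.065), np.float64(0.064)] yaws [np.float64(-71.2), np.float64(-162.0)]
hood 0.86 [[0.52950871 0.14628543 0.225     ]]
bowl,jar [[ 0.78758496 -0.12852296  0.        ]
 [ 0.77571284  0.06144649  0.        ]]
hinge top guess [[0.68956606 0.3848839  0.285     ]] post base [[0.68556828 0.38694973 0.        ]] peg [[0.57840368 0.21197466 0.31      ]]
```

View pics/topc.png

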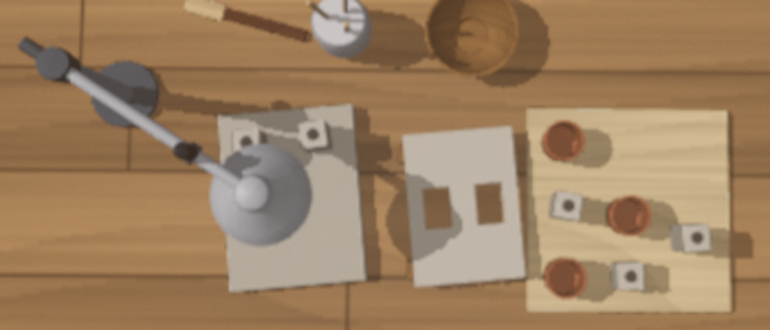

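View pics/scc.png

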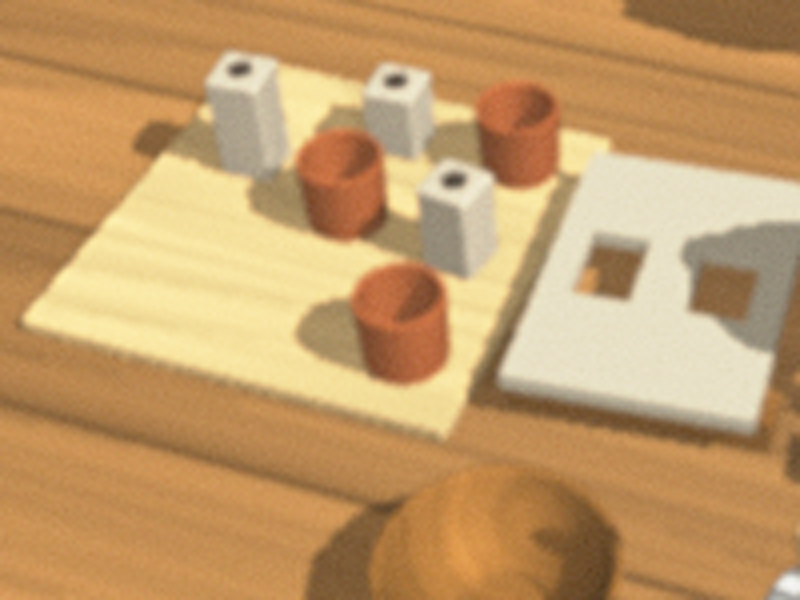

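```bash
cat >> h.py <<'E'
def tri(obsv):
    A=np.zeros((3,3));b=np.zeros(3)
    for im,px,o in obsv:
        R,c=cam(im,o); d=R@np.r_[und(im,px)[0],1]; d/=np.linalg.norm(d); P=np.eye(3)-np.outer(d,d); A+=P;b+=P@c
    X=np.linalg.solve(A,b)
    return X,[np.round(np.array(px)-proj(im,X,o)[0],1).tolist() for im,px,o in obsv]
E
python3 - <<'E'
from h import *
t=ctrl.get_image('top');s=ctrl.get_image('scene')
T=lambda a,b:(120+a/2.2,140+b/2.2)
S=lambda a,b:(150+a/4,140+b/4)
for n,a,b in [('tall',(697,237),(238,69)),('short',(631,276),(396,80)),('mid',(569,205),(454,180))]:
    print(n,tri([(t,T(*a),None),(s,S(*b),None)]))
cv2.imwrite('pics/l0.png',cv2.resize(s['frame'][120:280,370:620],None,fx=3.2,fy=3.2,interpolation=cv2.INTER_CUBIC))
E
```

```text
tall (array([ 0.47973161, -0.44580814,  0.09639887]), [[0.0, -0.0], [0.0, 0.0]])
short (array([ 0.42337673, -0.35756687,  0.06846781]), [[0.3, -0.1], [0.3, 0.0]])
mid (array([ 0.52284493, -0.26797219,  0.08173192]), [[0.4, -0.1], [0.5, 0.0]])
```

View pics/l0.png

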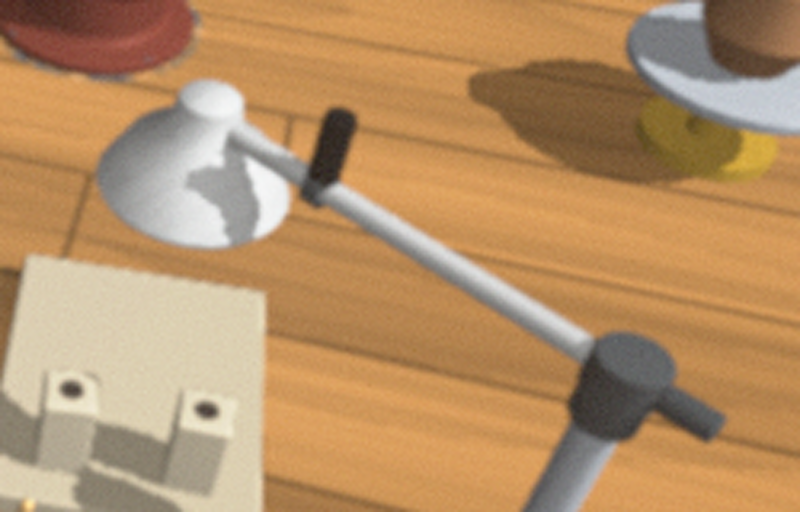

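```bash
python3 - <<'E'
from h import *
t=ctrl.get_image('top');s=ctrl.get_image('scene')
print(tri([(t,(204,207.5),None),(s,(477.,155.5),None)]))
f=t['frame'][195:225,190:220]; cv2.imwrite('pics/peg.png',cv2.resize(f,None,fx=18,fy=18,interpolation=cv2.INTER_NEAREST))
E
```

```text
(array([0.57987783, 0.21580212, 0.34072698]), [[1.3, -0.0], [1.8, -0.0]])
```

View pics/peg.png

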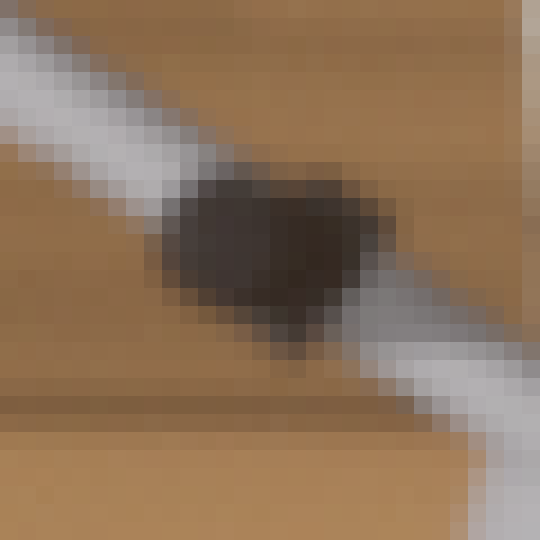

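Call:
{"op": "carry_out", "data": {
  "series": [
    [0.47,1,0.6,0,0,0,1],
    [0.47,1,0.6,0,0,0,1],
    [0.47,1,0.6,0,0,0,1],
    [0.47,1,0.6,0,0,0,1],
    [0.47,1,0.6,0,0,0,1],
    [0.47,1,0.6,0,0,0,1],
    [0.47,1,0.6,0,0,0,1],
    [0.47,1,0.6,0,0,0,1],
    [0.47,1,0.6,0,0,0,1],
    [0.47,1,0.6,0,0,0,1],
    [0.47,1,0.6,0,0,0,1],
    [0.47,1,0.6,0,0,0,1]
  ]
}}

```text
t: 3.15
tool_pos: [0.336, -0.2928, 0.4121]
tool_rot: [3.102, 0.495, 0.001]
contact_force: [0.8, -0.1, 0.3]
opening: 0.0855
```

Call:
{"op": "carry_out", "data": {
  "series": [
    [0.47,1,0,0,0,0,1],
    [0.47,1,0,0,0,0,1],
    [0.47,1,0,0,0,0,1],
    [0.47,1,0,0,0,0,1],
    [0.47,1,0,0,0,0,1],
    [0.47,1,0,0,0,0,1],
    [0.47,1,0,0,0,0,1],
    [0.47,1,0,0,0,0,1],
    [0.47,1,0,0,0,0,1],
    [0.47,1,0,0,0,0,1],
    [0.47,1,0,0,0,0,1],
    [0.47,1,0,0,0,0,1]
  ]
}}

```text
t: 4.35
tool_pos: [0.477, 0.0073, 0.4115]
tool_rot: [3.102, 0.496, 0.001]
contact_force: [0.7, 0.3, -0.2]
opening: 0.0852
```

Call:
{"op": "carry_out", "data": {
  "series": [
    [0.45,0.94,0,0,0,0,1],
    [0.45,0.94,0,0,0,0,1],
    [0.45,0.94,0,0,0,0,1],
    [0.45,0.94,0,0,0,0,1],
    [0.45,0.94,0,0,0,0,1],
    [0.45,0.94,0,0,0,0,1],
    [0.45,0.94,0,0,0,0,1],
    [0.45,0.94,0,0,0,0,1],
    [0.45,0.94,0,0,0,0,1],
    [0,0,0,0,0,0,1]
  ]
}}

```text
t: 5.35
tool_pos: [0.5784, 0.2198, 0.4102]
tool_rot: [-3.101, -0.5, 0.002]
contact_force: [-0.7, -1.0, -0.5]
opening: 0.0853
```

```bash
python3 - <<'E'
from h import *
o=ctrl.get_obs(); w=ctrl.get_image('wrist'); save(w,'w1'); print(o['tool_pos'])
print(proj(w,[[.579,.219,.34],[.579,.219,.30]],o))
t=ctrl.get_image('top'); save(t,'t1')
E
```

```text
[0.57836935 0.21977166 0.41022788]
[[325.03683131 222.14062647]
 [324.70169675 203.04497753]]
```

View pics/w1.png

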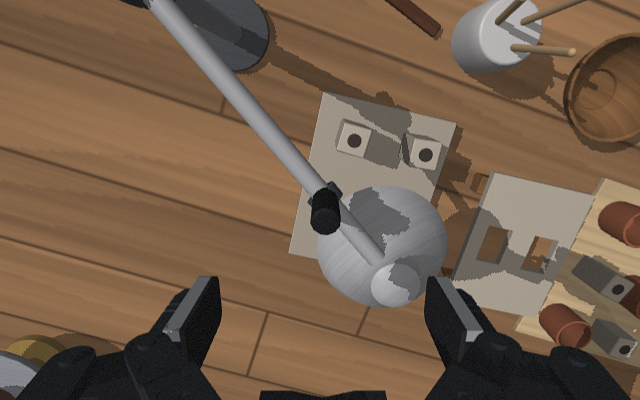

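Call:
{"op": "carry_out", "data": {
  "series": [
    [0,0,-0.9,0,0,0,1],
    [0,0,-0.9,0,0,0,1],
    [0,0,-0.9,0,0,0,1],
    [0,0,-0.9,0,0,0,1],
    [0,0,-0.68,0,0,0,1],
    [0,0,0,0,0,0,1],
    [0,0,0,0,0,0,0],
    [0,0,0,0,0,0,0],
    [0,0,0,0,0,0,0],
    [0,0,0,0,0,0,0],
    [0,0,0,0,0,0,0]
  ],
  "grip_force": 25
}}

```text
t: 6.55
tool_pos: [0.5783, 0.2179, 0.3053]
tool_rot: [-3.102, -0.496, -0.003]
contact_force: [0.9, 1.1, 2.0]
opening: 0.0192
```

```bash
cat > arc.py <<'E'
import numpy as np,sys
h=np.array([float(sys.argv[1]),float(sys.argv[2])]);p=np.array([float(sys.argv[3]),float(sys.argv[4])]);th=float(sys.argv[5]);n=int(sys.argv[6])
pts=[]
for i in range(n+1):
    a=-th*i/n; R=np.array([[np.cos(a),-np.sin(a)],[np.sin(a),np.cos(a)]]); pts.append(h+R@(p-h))
d=np.round(np.diff(pts,axis=0)/.025,2); print(np.round(np.linalg.norm(p-h),4),d.tolist(),np.round(pts[-1],4))
E
python3 arc.py .6896 .385 .5783 .2179 1.04 22
```

```text
0.2008 [[-0.31, 0.22], [-0.3, 0.23], [-0.29, 0.25], [-0.28, 0.26], [-0.26, 0.27], [-0.25, 0.28], [-0.24, 0.3], [-0.22, 0.31], [-0.21, 0.32], [-0.19, 0.33], [-0.18, 0.34], [-0.16, 0.34], [-0.15, 0.35], [-0.13, 0.36], [-0.11, 0.36], [-0.09, 0.37], [-0.08, 0.37], [-0.06, 0.38], [-0.04, 0.38], [-0.02, 0.38], [-0.01, 0.38], [0.01, 0.38]] [0.4891 0.3964]
```

Call:
{"op": "carry_out", "data": {
  "series": [
    [-0.31,0.22,0,0,0,0,0],
    [-0.3,0.23,0,0,0,0,0],
    [-0.29,0.25,0,0,0,0,0],
    [-0.28,0.26,0,0,0,0,0],
    [-0.26,0.27,0,0,0,0,0],
    [-0.25,0.28,0,0,0,0,0],
    [-0.24,0.3,0,0,0,0,0],
    [-0.22,0.31,0,0,0,0,0],
    [-0.21,0.32,0,0,0,0,0],
    [-0.19,0.33,0,0,0,0,0],
    [-0.18,0.34,0,0,0,0,0]
  ]
}}

```text
t: 7.65
tool_pos: [0.5079, 0.2952, 0.3051]
tool_rot: [3.101, 0.495, -0.004]
contact_force: [-3.6, -4.9, 5.3]
opening: 0.0192
```

Call:
{"op": "carry_out", "data": {
  "series": [
    [-0.16,0.34,0,0,0,0,0],
    [-0.15,0.35,0,0,0,0,0],
    [-0.13,0.36,0,0,0,0,0],
    [-0.11,0.36,0,0,0,0,0],
    [-0.09,0.37,0,0,0,0,0],
    [-0.08,0.37,0,0,0,0,0],
    [-0.06,0.38,0,0,0,0,0],
    [-0.04,0.38,0,0,0,0,0],
    [-0.02,0.38,0,0,0,0,0],
    [-0.01,0.38,0,0,0,0,0],
    [0.01,0.38,0,0,0,0,0],
    [0,0,0,0,0,0,0]
  ]
}}

```text
t: 8.85
tool_pos: [0.4884, 0.3988, 0.3048]
tool_rot: [-3.099, -0.498, -0.002]
contact_force: [-1.1, 0.6, 5.0]
opening: 0.0191
```

Swung without trouble. Release, lift and look.

Call:
{"op": "carry_out", "data": {
  "series": [
    [0,0,0,0,0,0,1],
    [0,0,0,0,0,0,1],
    [0,0,0,0,0,0,1],
    [0,0,0,0,0,0,1],
    [0,0,1,0,0,0,1],
    [0,0,1,0,0,0,1],
    [0,0,1,0,0,0,1],
    [0,-0.5,1,0,0,0,1],
    [0,-1,0,0,0,0,1],
    [0,-1,0,0,0,0,1],
    [0,-1,0,0,0,0,1],
    [0,-1,0,0,0,0,1]
  ]
}}

```text
t: 10.05
tool_pos: [0.4886, 0.2831, 0.4042]
tool_rot: [-3.102, -0.496, -0.0]
contact_force: [-0.0, 0.0, 0.4]
opening: 0.0854
```

```bash
python3 - <<'E'
from h import *
im=ctrl.get_image('top'); save(im,'t2')
for m in ctrl.mark_of(im,'hood'): print('hood',m['p'],toplane(im,np.array(m['position'])*[640,400],.225))
def mm(nm,z,im=im):
    for m in ctrl.trace(im,nm):
        k=m['mask'].astype(np.uint8); 
        (cx,cy),(w,h),a=cv2.minAreaRect(cv2.findNonZero(k))
        b=cv2.boxPoints(((cx,cy),(w,h),a)); W=toplane(im,b,z)
        print(nm,round(m['p'],2),k.sum(),'rect c',np.round(toplane(im,[[cx,cy]],z)[0],3),[np.round(np.linalg.norm(W[i]-W[i-1]),3) for i in (1,2)],'yaws',[np.round(np.degrees(np.arctan2(*(W[i]-W[i-1])[[1,0]])),1) for i in (1,2)])
mm('batt',.025);mm('shelf',.042);mm('ware_board',.012);mm('cup_1',.067);mm('prop_left',.095)
cv2.imwrite('pics/t2c.png',cv2.resize(im['frame'][140:290,120:470],None,fx=2.2,fy=2.2,interpolation=cv2.INTER_CUBIC))
cv2.imwrite('pics/t2b.png',cv2.resize(im['frame'][180:280,210:300],None,fx=6,fy=6,interpolation=cv2.INTER_CUBIC))
cv2.imwrite('pics/t2s.png',cv2.resize(im['frame'][190:280,295:395],None,fx=6,fy=6,interpolation=cv2.INTER_CUBIC))
E
```

```text
hood 0.47 [[0.59234375 0.15174561 0.225     ]]
batt 0.71 4869 rect c [0.533 0.134 0.025] [np.float64(0.207), np.float64(0.27)] yaws [np.float64(-85.2), np.float64(-174.8)]
shelf 0.72 2931 rect c [ 0.522 -0.117  0.042] [np.float64(0.164), np.float64(0.223)] yaws [np.float64(-84.3), np.float64(-174.8)]
ware_board 0.69 1405 rect c [ 0.789 -0.131  0.012] [np.float64(0.137), np.float64(0.14)] yaws [np.float64(-17.7), np.float64(-108.2)]
ware_board 0.59 7053 rect c [ 0.518 -0.364  0.012] [np.float64(0.303), np.float64(0.303)] yaws [np.float64(-89.5), np.float64(178.9)]
ware_board 0.46 302 rect c [ 0.51  -0.366  0.012] [np.float64(0.062), np.float64(0.059)] yaws [np.float64(-89.5), np.float64(179.3)]
ware_board 0.28 1371 rect c [0.549 0.51  0.012] [np.float64(0.481), np.float64(0.109)] yaws [np.float64(1.8), np.float64(-90.4)]
cup_1 0.85 279 rect c [ 0.421 -0.264  0.067] [np.float64(0.053), np.float64(0.056)] yaws [np.float64(-89.6), np.float64(179.7)]
cup_1 0.7 330 rect c [ 0.511 -0.354  0.067] [np.float64(0.063), np.float64(0.06)] yaws [np.float64(-89.5), np.float64(179.3)]
cup_1 0.64 276 rect c [ 0.619 -0.26   0.067] [np.float64(0.059), np.float64(0.054)] yaws [np.float64(-44.7), np.float64(-135.0)]
prop_left 0.6 193 rect c [0.608 0.183 0.095] [np.float64(0.043), np.float64(0.04)] yaws [np.float64(-89.5), np.float64(-178.7)]
```

View pics/t2c.png

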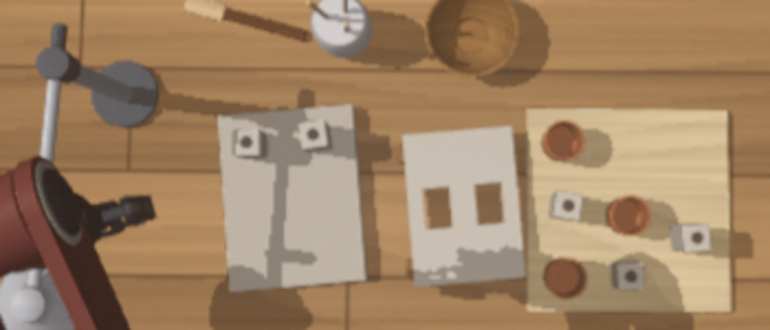

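View pics/t2b.png

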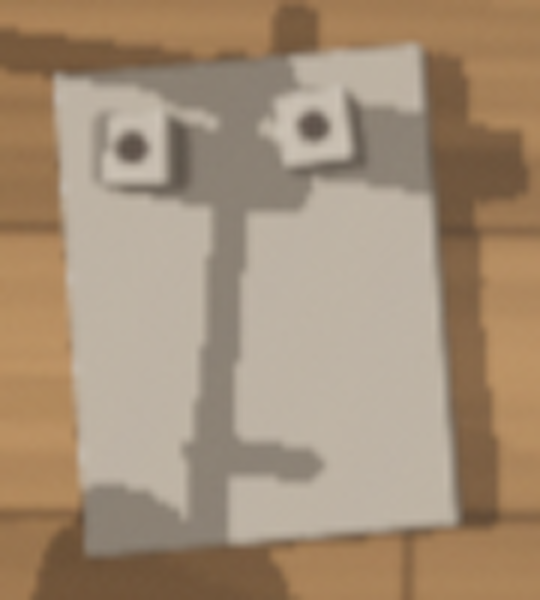

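View pics/t2s.png

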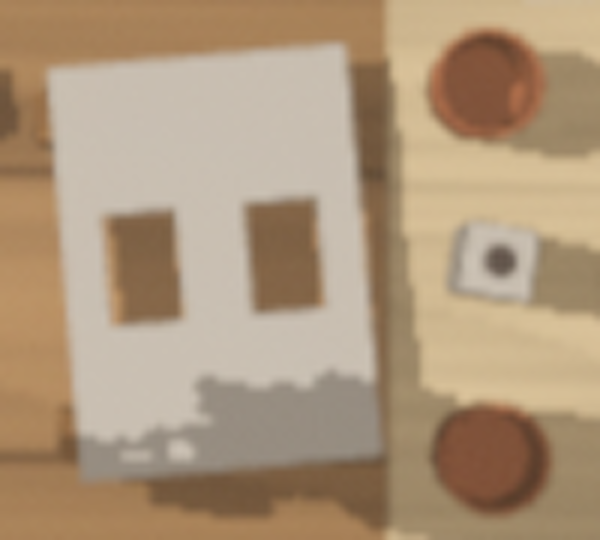

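```bash
python3 - <<'E'
from h import *
im=ctrl.get_image('top')
def f(c,off,z):
    W=toplane(im,np.array(c)/6+off,z); m=W.mean(0)
    ex=(W[0]+W[1]-W[2]-W[3])/2; ey=(W[0]+W[3]-W[1]-W[2])/2
    print(np.round(m,4),np.linalg.norm(ex),np.linalg.norm(ey),'yaw',np.degrees(np.arctan2(ex[1],ex[0])),np.degrees(np.arctan2(-ey[0],ey[1])))
f([(55,75),(418,43),(458,523),(87,555)],np.array([210,180]),.025)
f([(48,68),(343,43),(382,456),(82,480)],np.array([295,190]),.042)
f([(105,215),(316,199),(323,308),(112,325)],np.array([295,190]),.042)
print('holes L,R',toplane(im,np.array([[132,148],[314,127]])/6+[210,180],.095), toplane(im,np.array([[501,260]])/6+[295,190],.082))
E
```

```text
[0.5332 0.1313 0.025 ] 0.25889715970270566 0.1976823969246132 yaw 5.4934996369434215 5.415648859601326
[ 0.5223 -0.1208  0.042 ] 0.2199736653559668 0.15904932878064093 yaw 5.382970843852542 5.132617347206432
[ 0.5216 -0.121   0.042 ] 0.05828863499692406 0.11277684579937161 yaw 3.980453844326379 4.894159819205377
holes L,R [[0.60755907 0.1863537  0.095     ]
 [0.61919128 0.09289201 0.095     ]] [[ 0.52279624 -0.26863714  0.082     ]]
```

Call:
{"op": "carry_out", "data": {
  "series": [
    [0.06,-1,0,0,0,-0.19,1],
    [0.06,-1,0,0,0,-0.19,1],
    [0.06,-1,0,0,0,-0.19,1],
    [0.06,-1,0,0,0,-0.19,1],
    [0.06,-1,0,0,0,-0.19,1],
    [0.06,-1,0,0,0,-0.19,1],
    [0.06,-1,0,0,0,-0.19,1],
    [0.06,-1,0,0,0,-0.19,1],
    [0.06,-1,0,0,0,-0.19,1],
    [0.06,-1,0,0,0,-0.19,1],
    [0.06,-1,0,0,0,-0.19,1]
  ]
}}

```text
t: 11.55
tool_pos: [0.5054, 0.0087, 0.4042]
tool_rot: [-3.137, -0.17, 0.0]
contact_force: [0.4, 0.8, 0.3]
opening: 0.0852
```

Call:
{"op": "carry_out", "data": {
  "series": [
    [0.06,-1,-0.5,0,0,-0.19,1],
    [0.06,-1,-0.5,0,0,-0.19,1],
    [0.06,-1,-0.5,0,0,-0.19,1],
    [0.06,-1,-0.5,0,0,-0.19,0.75],
    [0.06,-1,-0.5,0,0,-0.19,0.75],
    [0.06,-1,-0.5,0,0,-0.19,0.75],
    [0.06,-1,-0.5,0,0,-0.19,0.75],
    [0.06,-1,-0.5,0,0,-0.19,0.75],
    [0.06,-1,-0.5,0,0,-0.19,0.75],
    [0.06,-1,-0.5,0,0,-0.19,0.75],
    [0.06,-1,-0.5,0,0,-0.19,0.75],
    [0,0,0,0,0,0,0.75]
  ]
}}

```text
t: 12.75
tool_pos: [0.5211, -0.2672, 0.2637]
tool_rot: [-3.135, 0.162, 0.007]
contact_force: [0.3, 0.9, 0.6]
opening: 0.0641
```

```bash
python3 - <<'E'
from h import *
o=ctrl.get_obs(); w=ctrl.get_image('wrist'); save(w,'w3'); print(o['tool_pos'],o['tool_rot'],o['opening'])
print(proj(w,[[.5228,-.2686,.082]],o))
for m in ctrl.trace(w,'prop_a'): print(m['p'],np.array(m['rect'])*[640,400,640,400])
im=ctrl.get_image('top'); 
for m in ctrl.mark_of(im,'hood'): print('hood',m['p'],toplane(im,np.array(m['position'])*[640,400],.225))
E
```

```text
[ 0.52105274 -0.26716249  0.2637329 ] [-3.13548329  0.16219581  0.00655777] 0.06413870897237599
[[324.54339452 177.41552534]]
0.82 [300.288 145.92   43.776  53.2  ]
0.77 [387.584 222.6    46.912  46.72 ]
0.75 [465.28  164.2    75.712  65.72 ]
0.53 [  0.     51.8   103.232 242.08 ]
hood 0.7 [[0.39600542 0.39833443 0.225     ]]
```

View pics/w3.png

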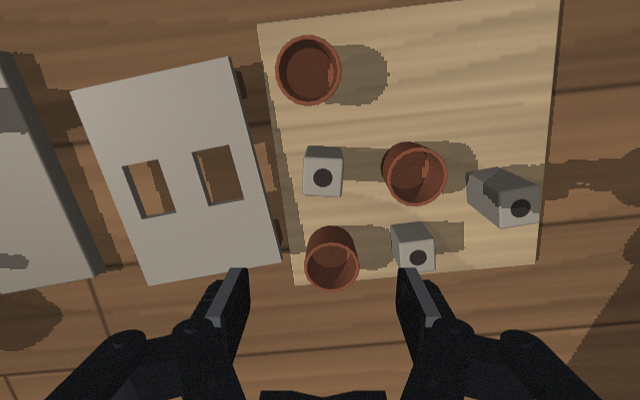

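Call:
{"op": "carry_out", "data": {
  "series": [
    [0.06,0,-1,0,0,0,0.75],
    [0,0,-1,0,0,0,0.75],
    [0,0,-1,0,0,0,0.75],
    [0,0,-1,0,0,0,0.75],
    [0,0,-1,0,0,0,0.75],
    [0,0,-1,0,0,0,0.75],
    [0,0,-1,0,0,0,0.75],
    [0,0,-1,0,0,0,0.75],
    [0,0,-0.6,0,0,0,0.75],
    [0,0,-0.5,0,0,0,0.75]
  ],
  "grip_force": 40
}}

```text
t: 13.95
tool_pos: [0.5236, -0.2653, 0.039]
tool_rot: [3.138, -0.157, 0.001]
contact_force: [-0.0, 0.6, 1.0]
opening: 0.0644
```

Call:
{"op": "carry_out", "data": {
  "series": [
    [0,0,0,0,0,0,0],
    [0,0,0,0,0,0,0],
    [0,0,0,0,0,0,0],
    [0,0,0,0,0,0,0],
    [0,0,0,0,0,0,0],
    [0,0,0.3,0,0,0,0],
    [0,0,1,0,0,0,0],
    [0,0,1,0,0,0,0],
    [0,0,1,0,0,0,0]
  ]
}}

```text
t: 14.85
tool_pos: [0.523, -0.2658, 0.123]
tool_rot: [-3.137, 0.159, 0.0]
contact_force: [-0.5, -0.7, -2.1]
opening: 0.038
```

Call:
{"op": "carry_out", "data": {
  "series": [
    [-0.17,0.97,0.3,0,0,0.12,0],
    [-0.17,0.97,0.3,0,0,0.12,0],
    [-0.17,0.97,0.3,0,0,0.12,0],
    [-0.17,0.97,0.3,0,0,0.12,0],
    [-0.17,0.97,0,0,0,0.12,0],
    [-0.17,0.97,0,0,0,0.12,0],
    [-0.17,0.97,0,0,0,0.12,0],
    [-0.17,0.97,0,0,0,0.12,0],
    [-0.17,0.97,0,0,0,0.12,0],
    [-0.17,0.97,0,0,0,0.12,0],
    [-0.17,0.97,0,0,0,0.12,0],
    [-0.17,0.97,0,0,0,0.12,0]
  ]
}}

```text
t: 16.05
tool_pos: [0.4719, 0.0261, 0.1523]
tool_rot: [3.141, 0.068, 0.001]
contact_force: [0.0, 0.1, -1.6]
opening: 0.0382
```

Call:
{"op": "carry_out", "data": {
  "series": [
    [-0.18,0.97,0,0,0,0.12,0],
    [-0.18,0.97,0,0,0,0.12,0],
    [-0.18,0.97,0,0,0,0.12,0],
    [-0.18,0.97,0,0,0,0.12,0],
    [0,0,-1,0,0,0,0],
    [0,0,-1,0,0,0,0],
    [0,0,-1,0,0,0,0],
    [0,0,-0.4,0,0,0,0],
    [0,0,0,0,0,0,0]
  ]
}}

```text
t: 16.95
tool_pos: [0.4528, 0.1219, 0.0654]
tool_rot: [3.138, 0.142, -0.005]
contact_force: [-0.4, -0.2, -2.1]
opening: 0.0376
```

Call:
{"op": "carry_out", "data": {
  "series": [
    [0,0,-0.4,0,0,0,0],
    [0,0,-0.1,0,0,0,0],
    [0,0,0,0,0,0,0]
  ]
}}

```text
t: 17.25
tool_pos: [0.4544, 0.1221, 0.0546]
tool_rot: [-3.138, -0.142, -0.001]
contact_force: [0.6, -0.9, -2.2]
opening: 0.038
```

Call:
{"op": "carry_out", "data": {
  "series": [
    [0,0,-0.06,0,0,0,0],
    [0,0,-0.06,0,0,0,0],
    [0,0,0,0,0,0,0]
  ]
}}

```text
t: 17.55
tool_pos: [0.455, 0.1222, 0.0531]
tool_rot: [3.138, 0.143, 0.001]
contact_force: [-3.5, -0.7, 6.3]
opening: 0.038
```

Call:
{"op": "carry_out", "data": {
  "series": [
    [0,0,0,0,0,0,0.7],
    [0,0,0,0,0,0,0.7],
    [0,0,0,0,0,0,0.7],
    [0,0,0.4,0,0,0,0.7],
    [0,0,1,0,0,0,0.7],
    [0,0,1,0,0,0,0.7],
    [0,0,1,0,0,0,0.7],
    [0,0,1,0,0,0,0.7],
    [0.27,-0.97,0.6,0,0,0,0.7],
    [0.27,-0.97,0.6,0,0,0,0.7],
    [0.27,-0.97,0.6,0,0,0,0.7],
    [0.27,-0.97,0,0,0,0,0.7]
  ]
}}

```text
t: 18.75
tool_pos: [0.4829, 0.0241, 0.2101]
tool_rot: [3.137, 0.143, 0.009]
contact_force: [0.2, -1.0, 0.5]
opening: 0.0598
```

Call:
{"op": "carry_out", "data": {
  "series": [
    [0.27,-0.97,0,0,0,0,0.7],
    [0.27,-0.97,0,0,0,0,0.7],
    [0.27,-0.97,0,0,0,0,0.7],
    [0.27,-0.97,0,0,0,0,0.7],
    [0.27,-0.97,0,0,0,0,0.7],
    [0.27,-0.97,0,0,0,0,0.7],
    [0,0,0,0,0,0,0.7]
  ]
}}

```text
t: 19.45
tool_pos: [0.5222, -0.1227, 0.2071]
tool_rot: [3.138, 0.138, 0.001]
contact_force: [0.1, 0.2, -0.8]
opening: 0.0595
```

```bash
python3 - <<'E'
from h import *
o=ctrl.get_obs(); w=ctrl.get_image('wrist'); save(w,'w4'); print(o['tool_pos'],o['tool_rot'],o['opening'])
R=cv2.Rodrigues(np.array(o['tool_rot']))[0]; print('jaw',np.degrees(np.arctan2(R[1,1],R[0,1])),R[:,2])
c=np.array([.522,-.121,.042]);a=np.radians(5.2);E=np.array([[np.cos(a),-np.sin(a),0],[np.sin(a),np.cos(a),0],[0,0,1]])
P=[c+E@np.array(v) for v in [(.03,.058,0),(.03,.018,0),(-.03,.018,0),(-.03,.058,0),(.03,-.018,0),(.03,-.058,0),(-.03,-.058,0),(-.03,-.018,0)]]
print(np.round(proj(w,P,o)))
g=w['frame'].copy()
for p in proj(w,P,o): cv2.circle(g,(int(round(p[0])),int(round(p[1]))),2,(0,0,255),1)
cv2.imwrite('pics/w4m.png',g)
im=ctrl.get_image('top'); cv2.imwrite('pics/t4.png',cv2.resize(im['frame'][140:290,120:470],None,fx=2.2,fy=2.2,interpolation=cv2.INTER_CUBIC))
E
```

```text
[ 0.52217292 -0.12267791  0.20705498] [3.13759647e+00 1.37868480e-01 1.02352788e-03] 0.05946067675640154
jaw -84.96801022545056 [ 6.93683837e-04 -9.38901361e-04 -9.99999319e-01]
[[254. 151.]
 [300. 151.]
 [301. 217.]
 [258. 217.]
 [342. 151.]
 [388. 151.]
 [384. 216.]
 [341. 217.]]
```

View pics/w4m.png

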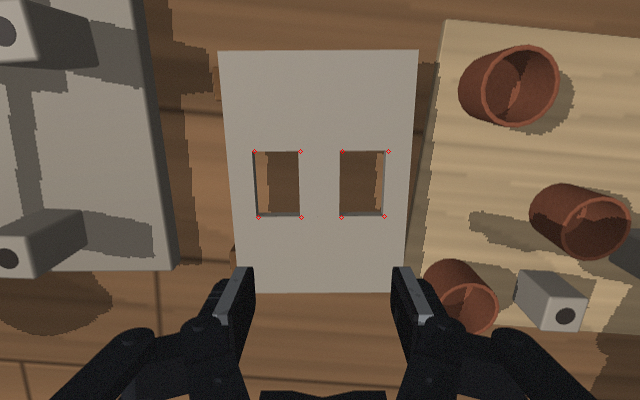

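View pics/t4.png

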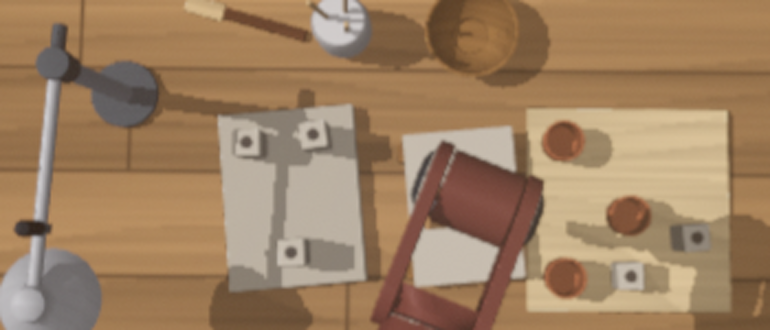

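Call:
{"op": "carry_out", "data": {
  "series": [
    [0,0.08,-1,0,0,0,0.7],
    [0,0,-1,0,0,0,0.7],
    [0,0,-1,0,0,0,0.7],
    [0,0,-1,0,0,0,0.7],
    [0,0,-1,0,0,0,0.7],
    [0,0,-0.8,0,0,0,0.7],
    [0,0,-0.6,0,0,0,0.7],
    [0,0,-0.6,0,0,0,0.7],
    [0,0,-0.4,0,0,0,0.7],
    [0,0,0,0,0,0,0.7]
  ],
  "grip_force": 80
}}

```text
t: 20.55
tool_pos: [0.5208, -0.1178, 0.0199]
tool_rot: [-3.137, -0.143, 0.004]
contact_force: [-0.7, 0.1, -0.3]
opening: 0.0598
```

Call:
{"op": "carry_out", "data": {
  "series": [
    [0,0,0,0,0,0,0],
    [0,0,0,0,0,0,0],
    [0,0,0,0,0,0,0],
    [0,0,0,0,0,0,0],
    [0,0,0,0,0,0,0]
  ]
}}

```text
t: 21.05
tool_pos: [0.5227, -0.1191, 0.0228]
tool_rot: [3.137, 0.143, 0.003]
contact_force: [-1.8, -0.8, 5.8]
opening: 0.0341
```

```bash
python3 - <<'E'
from h import *
o=ctrl.get_obs(); print({k:np.round(o[k],3) for k in ('tool_pos','tool_rot','contact_force','wrist_torque','opening')})
E
```

```text
{'tool_pos': array([ 0.523, -0.119,  0.023]), 'tool_rot': array([3.137e+00, 1.430e-01, 3.000e-03]), 'contact_force': array([-1.814, -0.765,  5.777]), 'wrist_torque': array([-0.274,  0.322, -0.076]), 'opening': np.float64(0.034)}
```

Call:
{"op": "carry_out", "data": {
  "series": [
    [0,0,0.3,0,0,0,0],
    [0,0,0.5,0,0,0,0],
    [0,0,0.5,0,0,0,0],
    [0,0,0.7,0,0,0,0],
    [0,0,0.8,0,0,0,0],
    [0,0,0.8,0,0,0,0],
    [0,0,0.8,0,0,0,0],
    [0,0,0,0,0,0,0]
  ]
}}

```text
t: 21.85
tool_pos: [0.524, -0.1191, 0.1354]
tool_rot: [3.136, 0.143, 0.011]
contact_force: [0.8, -0.3, -6.0]
opening: 0.0343
```

```bash
python3 - <<'E'
from h import *
o=ctrl.get_obs(); print({k:np.round(o[k],3) for k in ('tool_pos','tool_rot','contact_force','wrist_torque','opening')})
w=ctrl.get_image('wrist'); save(w,'w5')
s=ctrl.get_image('scene'); cv2.imwrite('pics/s5.png',cv2.resize(s['frame'][110:310,150:500],None,fx=2.2,fy=2.2,interpolation=cv2.INTER_CUBIC))
E
```

```text
{'tool_pos': array([ 0.524, -0.119,  0.135]), 'tool_rot': array([3.136, 0.143, 0.011]), 'contact_force': array([ 0.838, -0.262, -6.008]), 'wrist_torque': array([ 0.008, -0.029, -0.01 ]), 'opening': np.float64(0.034)}
```

View pics/w5.png

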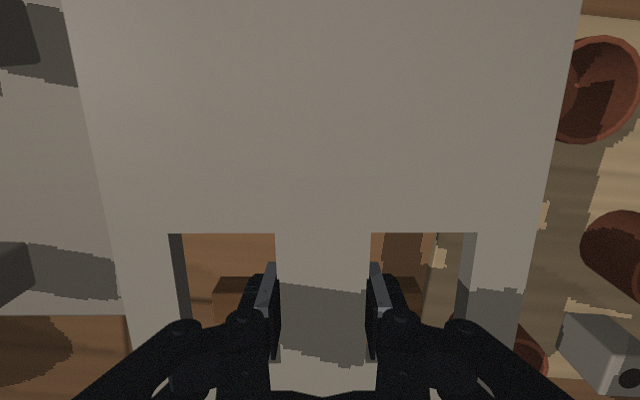

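View pics/s5.png

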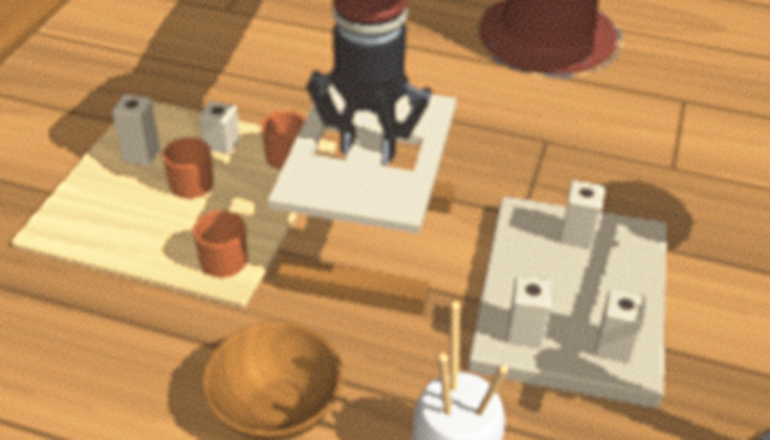

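Call:
{"op": "carry_out", "data": {
  "series": [
    [0.03,0.5,0.3,0,0,0,0],
    [0.03,0.9,0.3,0,0,0,0],
    [0.03,0.9,0,0,0,0,0],
    [0.03,0.9,0,0,0,0,0],
    [0.03,0.9,0,0,0,0,0],
    [0.03,0.9,0,0,0,0,0],
    [0.03,0.9,0,0,0,0,0],
    [0.03,0.9,0,0,0,0,0],
    [0.03,0.9,0,0,0,0,0],
    [0.03,0.9,0,0,0,0,0],
    [0.03,0.9,0,0,0,0,0],
    [0.03,0.5,0,0,0,0,0]
  ]
}}

```text
t: 23.15
tool_pos: [0.5294, 0.1337, 0.1449]
tool_rot: [-3.138, -0.145, 0.004]
contact_force: [-0.7, -0.3, -7.3]
opening: 0.0343
```

```bash
python3 - <<'E'
from h import *
o=ctrl.get_obs(); print({k:np.round(o[k],4) for k in ('tool_pos','tool_rot','contact_force','wrist_torque','opening')})
t=ctrl.get_image('top'); cv2.imwrite('pics/t6.png',cv2.resize(t['frame'][170:290,190:320],None,fx=5,fy=5,interpolation=cv2.INTER_CUBIC))
s=ctrl.get_image('scene'); cv2.imwrite('pics/s6.png',cv2.resize(s['frame'][110:310,250:550],None,fx=2.5,fy=2.5,interpolation=cv2.INTER_CUBIC))
E
```

```text
{'tool_pos': array([0.5294, 0.1337, 0.1449]), 'tool_rot': array([-3.1376, -0.1452,  0.0044]), 'contact_force': array([-0.7216, -0.3282, -7.3463]), 'wrist_torque': array([-0.0243, -0.0614, -0.0333]), 'opening': np.float64(0.0343)}
```

View pics/t6.png

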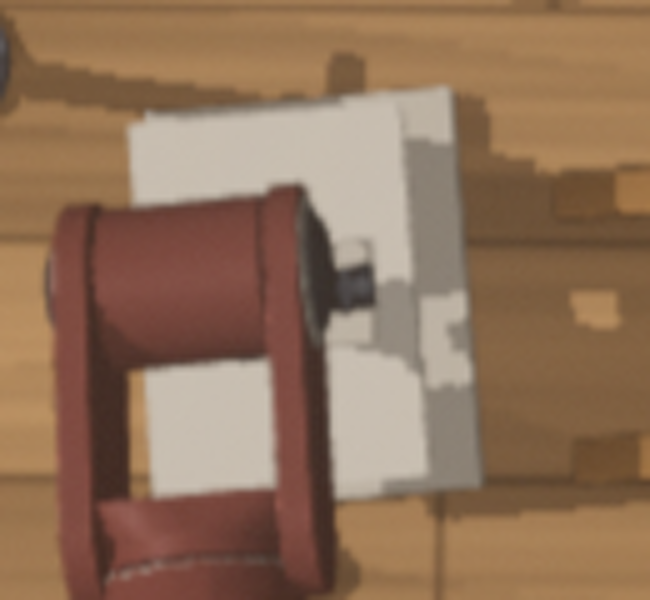

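View pics/s6.png

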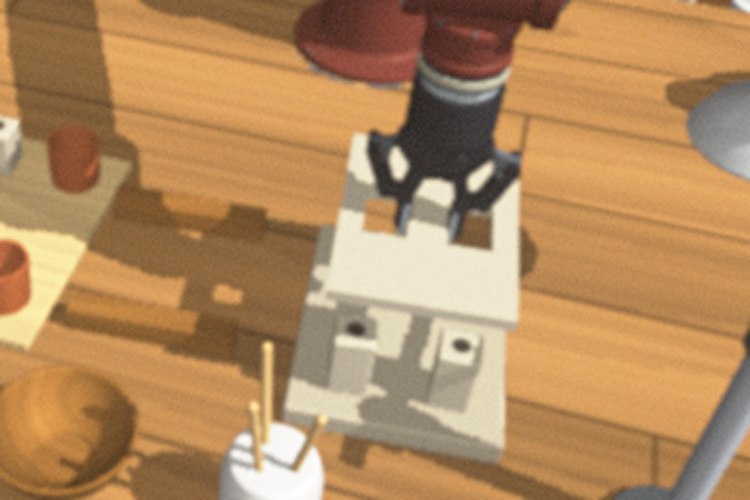

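```bash
python3 - <<'E'
from h import *
t=ctrl.get_image('top')
W=toplane(t,np.array([(130,125),(400,100),(428,480)])/5+[190,170],.164)
print(W, np.linalg.norm(W[0]-W[1]),np.linalg.norm(W[1]-W[2]),(W[0]+W[2])/2)
d=W[1]-W[2]; print(np.degrees(np.arctan2(d[1],d[0])))
print(ctrl.get_obs()['tool_pos'])
E
```

```text
[[0.63023765 0.22142608 0.164     ]
 [0.64641527 0.06271549 0.164     ]
 [0.42396165 0.0425204  0.164     ]] 0.15953296681596324 0.22336842411384164 [0.52709965 0.13197324 0.164     ]
5.187282924288118
[0.53001959 0.13212964 0.14545201]
```

Call:
{"op": "carry_out", "data": {
  "series": [
    [0.2,0,-0.4,0,0,0,0],
    [0,0,-0.6,0,0,0,0],
    [0,0,-0.6,0,0,0,0],
    [0,0,-0.3,0,0,0,0],
    [0,0,-0.16,0,0,0,0],
    [0,0,0,0,0,0,0]
  ]
}}

```text
t: 23.9
tool_pos: [0.535, 0.1314, 0.0936]
tool_rot: [3.138, 0.142, -0.003]
contact_force: [-0.1, -0.5, -6.1]
opening: 0.0344
```

Call:
{"op": "carry_out", "data": {
  "series": [
    [0,0,-0.1,0,0,0,0],
    [0,0,-0.1,0,0,0,0],
    [0,0,0,0,0,0,0]
  ]
}}

```text
t: 24.2
tool_pos: [0.5357, 0.1317, 0.0899]
tool_rot: [-3.138, -0.143, -0.0]
contact_force: [0.4, 0.5, -6.8]
opening: 0.0342
```

Call:
{"op": "carry_out", "data": {
  "series": [
    [0,0,-0.06,0,0,0,0],
    [0,0,-0.06,0,0,0,0],
    [0,0,0,0,0,0,0]
  ]
}}

```text
t: 24.5
tool_pos: [0.5361, 0.1317, 0.0879]
tool_rot: [3.138, 0.143, 0.001]
contact_force: [-3.4, -0.4, -0.6]
opening: 0.0343
```

Call:
{"op": "carry_out", "data": {
  "series": [
    [0,0,-0.03,0,0,0,0],
    [0,0,0,0,0,0,0.55],
    [0,0,0,0,0,0,0.7],
    [0,0,0,0,0,0,0.7],
    [0,0,0,0,0,0,0.7],
    [0,0,0.5,0,0,0,0.7],
    [0,0,1,0,0,0,0.7],
    [0,0,1,0,0,0,0.7],
    [0,0,1,0,0,0,0.7],
    [0,-0.5,1,0,0,0,0.7],
    [0,-1,1,0,0,0,0.7],
    [0,-1,0,0,0,0,0.7]
  ]
}}

```text
t: 25.7
tool_pos: [0.5382, 0.0687, 0.2298]
tool_rot: [3.138, 0.145, 0.015]
contact_force: [1.1, -0.6, -0.3]
opening: 0.0593
```

Call:
{"op": "carry_out", "data": {
  "series": [
    [-0.2,-1,0,0,0,0,0.8],
    [-0.2,-1,0,0,0,0,0.8],
    [-0.2,-1,0,0,0,0,0.9],
    [-0.2,-1,0,0,0,0,1],
    [-0.2,-1,0,0,0,0,1],
    [-0.2,-1,0,0,0,0,1],
    [0,0,0,0,0,0,1]
  ]
}}

```text
t: 26.4
tool_pos: [0.5055, -0.0831, 0.2247]
tool_rot: [3.137, 0.137, 0.002]
contact_force: [0.8, -1.0, -0.2]
opening: 0.0852
```

```bash
python3 - <<'E'
from h import *
o=ctrl.get_obs(); print({k:np.round(o[k],4) for k in ('tool_pos','contact_force','opening')})
t=ctrl.get_image('top'); cv2.imwrite('pics/t7.png',cv2.resize(t['frame'][170:290,190:320],None,fx=6,fy=6*600/720,interpolation=cv2.INTER_CUBIC)[:600,:780])
s=ctrl.get_image('scene'); cv2.imwrite('pics/s7.png',cv2.resize(s['frame'][110:310,150:450],None,fx=2.5,fy=2.5,interpolation=cv2.INTER_CUBIC))
for m in ctrl.trace(t,'shelf'):
    k=m['mask'].astype(np.uint8); r=cv2.minAreaRect(cv2.findNonZero(k)); W=toplane(t,cv2.boxPoints(r),.107); print(m['p'],W.mean(0),W)
for m in ctrl.trace(t,'cup_1'):
    k=m['mask'].astype(np.uint8); c=cv2.minEnclosingCircle(cv2.findNonZero(k)); print(m['p'],k.sum(),c,toplane(t,[c[0]],.067))
for m in ctrl.mark_of(t,'hood'): print('hood',m['p'],toplane(t,np.array(m['position'])*[640,400],.225))
E
```

```text
{'tool_pos': array([ 0.5055, -0.0831,  0.2247]), 'contact_force': array([ 0.781 , -0.9792, -0.2449]), 'opening': np.float64(0.0852)}
0.9 [0.53649979 0.13290405 0.107     ] [[0.64330446 0.22599074 0.107     ]
 [0.65712374 0.06186508 0.107     ]
 [0.42934338 0.04099462 0.107     ]
 [0.4162276  0.20276578 0.107     ]]
0.42 [ 0.77192715 -0.12799967  0.107     ] [[ 0.83583367 -0.06219267  0.107     ]
 [ 0.83706565 -0.19317731  0.107     ]
 [ 0.70796859 -0.19328621  0.107     ]
 [ 0.70684069 -0.0633425   0.107     ]]
0.57 322 ((404.86956787109375, 237.43478393554688), 10.45026683807373) [[ 0.51089794 -0.35350749  0.067     ]]
0.57 317 ((376.4599914550781, 266.6600036621094), 10.545574188232422) [[ 0.41922112 -0.26380737  0.067     ]]
0.51 307 ((375.0, 203.5), 10.30786418914795) [[ 0.61716647 -0.25993474  0.067     ]]
hood 0.85 [[0.39666762 0.39713273 0.225     ]]
```

View pics/t7.png

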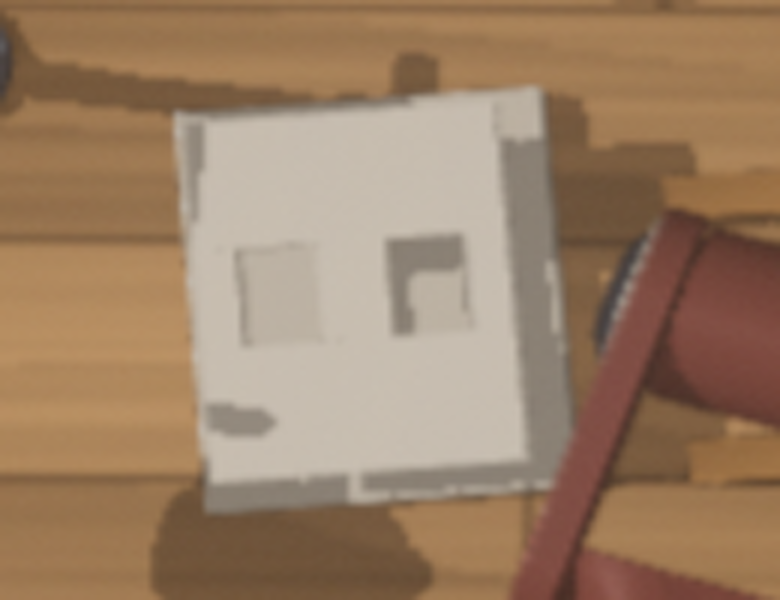

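View pics/s7.png

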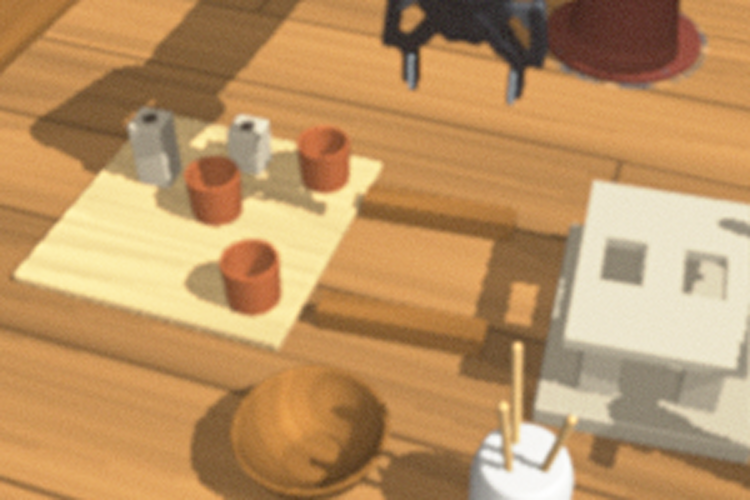

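```bash
python3 - <<'E'
from h import *
im=ctrl.get_image('top')
W=toplane(im,np.array([(178,113),(497,95),(527,458),(208,483)])/[6,5]+[190,170],.107); m=W.mean(0)
ex=(W[0]+W[1]-W[2]-W[3])/2; ey=(W[0]+W[3]-W[1]-W[2])/2
print(np.round(m,4),np.linalg.norm(ex),np.linalg.norm(ey),'yaw',np.degrees(np.arctan2(ex[1],ex[0])),np.degrees(np.arctan2(-ey[0],ey[1])))
# slots
W=toplane(im,np.array([(236,250),(463,235),(471,328),(243,345)])/[6,5]+[190,170],.107);print(W.mean(0))
a=np.radians(5.4); c=m[:2]
E=np.array([[np.cos(a),-np.sin(a)],[np.sin(a),np.cos(a)]]); print(E.T@(c-[.5332,.1313]))
E
```

```text
[0.538  0.1313 0.107 ] 0.22433679924640904 0.16241966462848476 yaw 5.147760107954063 5.050412900745143
[0.5358962  0.13090369 0.107     ]
[ 0.00481394 -0.00043551]
```

Call:
{"op": "carry_out", "data": {
  "series": [
    [0.28,-0.44,0,0,0,0.84,1],
    [0.28,-0.44,0,0,0,0.84,1],
    [0.28,-0.44,0,0,0,0.84,1],
    [0.28,-0.44,0,0,0,0.84,1],
    [0.28,-0.44,0,0,0,0.84,1],
    [0.28,-0.44,0,0,0,0.84,1],
    [0.28,-0.44,0,0,0,0.84,1],
    [0.28,-0.44,0,0,0,0.84,1],
    [0.28,-0.44,0,0,0,0.84,1],
    [0.28,-0.44,0,0,0,0.84,1]
  ]
}}

```text
t: 27.7
tool_pos: [0.5763, -0.1904, 0.2234]
tool_rot: [-2.804, -1.417, 0.0]
contact_force: [-0.4, 0.5, -0.1]
opening: 0.0851
```

Call:
{"op": "carry_out", "data": {
  "series": [
    [0.28,-0.44,0,0,0,0.84,1],
    [0.28,-0.44,0,0,0,0.84,1],
    [0.28,-0.44,0,0,0,0.84,1],
    [0.28,-0.44,0,0,0,0.84,1],
    [0.28,-0.44,0,0,0,0.84,1],
    [0.28,-0.44,0,0,0,0.84,1],
    [0,0,0,0,0,0.84,1],
    [0,0,0,0,0,0.84,1],
    [0,0,0,0,0,0.45,1],
    [0,0,0,0,0,0,1]
  ]
}}

```text
t: 28.7
tool_pos: [0.6181, -0.256, 0.2233]
tool_rot: [-2.133, -2.306, 0.0]
contact_force: [-0.4, 0.7, -0.3]
opening: 0.086
```

```bash
cat > cup.py <<'E'
from h import *
import sys
n=sys.argv[1]
o=ctrl.get_obs(); R=cv2.Rodrigues(np.array(o['tool_rot']))[0]
print(np.round(o['tool_pos'],4),'jaw',np.round(np.degrees(np.arctan2(R[1,1],R[0,1])),1),np.round(o['contact_force'],1),o['opening'],o['t'])
w=ctrl.get_image('wrist'); t=ctrl.get_image('top'); save(w,n)
for im,ob,nm in ((w,o,'w'),(t,None,'t')):
  for m in ctrl.trace(im,'cup_1'):
    k=m['mask'].astype(np.uint8)
    cs=max(cv2.findContours(k,cv2.RETR_EXTERNAL,cv2.CHAIN_APPROX_NONE)[0],key=cv2.contourArea)
    b=m['rect']; print(nm,round(m['p'],2),k.sum(),'px',np.round(np.array(b)*[640,400,640,400]),[ (zz,np.round(toplane(im,[np.array(cv2.minEnclosingCircle(cs)[0])],zz,ob)[0][:2],4).tolist()) for zz in (.067,.162)])
g=w['frame'].copy()
for a in sys.argv[2:]:
    x,y,z=map(float,a.split(','))
    th=np.linspace(0,2*np.pi,40)
    for p in proj(w,np.c_[x+.03*np.cos(th),y+.03*np.sin(th),0*th+z],o): cv2.circle(g,(int(round(p[0])),int(round(p[1]))),1,(255,0,0),-1)
cv2.imwrite('pics/'+n+'.png',g)
E
python3 cup.py w8 .617,-.260,.067 .511,-.3535,.067 .419,-.264,.067
```

```text
[ 0.6181 -0.256   0.2233] jaw 4.5 [-0.4  0.7 -0.3] 0.08602111982032856 28.7
w 0.78 5175 px [ 61. 141.  96.  74.] [(0.067, [0.4321, -0.2545]), (0.162, [0.489, -0.2291])]
w 0.61 3890 px [286. 154.  71.  76.] [(0.067, [0.6178, -0.2579]), (0.162, [0.6156, -0.2315])]
w 0.57 3028 px [169. 237.  75.  71.] [(0.067, [0.5145, -0.3416]), (0.162, [0.5452, -0.2884])]
t 0.66 214 px [399. 228.  17.  21.] [(0.067, [0.5076, -0.357]), (0.162, [0.5066, -0.3388])]
t 0.61 125 px [365. 199.  14.  13.] [(0.067, [0.6113, -0.2553]), (0.162, [0.6036, -0.2437])]
t 0.4 67 px [378. 263.  10.  12.] [(0.067, [0.4136, -0.2795]), (0.162, [0.4188, -0.2663])]
```

View pics/w8.png

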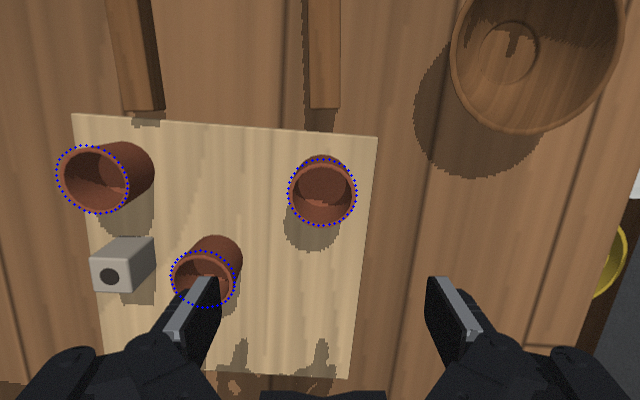

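Call:
{"op": "carry_out", "data": {
  "series": [
    [-0.05,-0.16,-1,0,0,0,1],
    [0,0,-1,0,0,0,1],
    [0,0,-1,0,0,0,1],
    [0,0,-1,0,0,0,1],
    [0,0,-1,0,0,0,1],
    [0,0,-1,0,0,0,1],
    [0,0,-1,0,0,0,1],
    [0,0,-0.7,0,0,0,1],
    [0,0,0,0,0,0,1]
  ],
  "grip_force": 30
}}

```text
t: 29.8
tool_pos: [0.6143, -0.2596, 0.0275]
tool_rot: [-2.13, -2.301, 0.002]
contact_force: [0.3, 0.1, -0.9]
opening: 0.0852
```

Call:
{"op": "carry_out", "data": {
  "series": [
    [0,0,0,0,0,0,0],
    [0,0,0,0,0,0,0],
    [0,0,0,0,0,0,0],
    [0,0,0,0,0,0,0]
  ]
}}

```text
t: 30.2
tool_pos: [0.6179, -0.2617, 0.0334]
tool_rot: [2.132, 2.302, 0.002]
contact_force: [0.4, -0.5, 4.8]
opening: 0.0593
```

Call:
{"op": "carry_out", "data": {
  "series": [
    [0,0,0.4,0,0,0,0],
    [0,0,1,0,0,0,0],
    [0,0,1,0,0,0,0],
    [0,0,1,0,0,0,0],
    [0,0.2,1,0,0,0,0],
    [-0.08,0.8,1,0,0,0,0],
    [-0.08,0.97,1,0,0,0,0],
    [-0.08,0.97,1,0,0,0,0],
    [-0.08,0.97,0.9,0,0,0,0],
    [-0.08,0.97,0,0,0,0,0],
    [-0.08,0.97,0,0,0,0,0],
    [-0.08,0.97,0,0,0,0,0]
  ]
}}

```text
t: 31.4
tool_pos: [0.6018, -0.0893, 0.2387]
tool_rot: [-2.134, -2.305, 0.0]
contact_force: [0.0, -0.1, -2.7]
opening: 0.0599
```

Call:
{"op": "carry_out", "data": {
  "series": [
    [-0.08,0.97,0,0,0,0,0],
    [-0.08,0.97,0,0,0,0,0],
    [-0.08,0.97,0,0,0,0,0],
    [-0.08,0.97,0,0,0,0,0],
    [-0.08,0.97,0,0,0,0,0],
    [-0.08,0.97,0,0,0,0,0],
    [-0.08,0.97,0,0,0,0,0],
    [-0.08,0.97,0,0,0,0,0],
    [-0.08,0.97,0,0,0,0,0],
    [-0.08,0.97,0,0,0,0,0],
    [-0.08,0.97,0,0,0,0,0],
    [0,0,0,0,0,0,0]
  ]
}}

```text
t: 32.6
tool_pos: [0.5793, 0.1787, 0.2383]
tool_rot: [-2.13, -2.308, 0.001]
contact_force: [0.2, -1.0, -1.7]
opening: 0.0591
```

Call:
{"op": "carry_out", "data": {
  "series": [
    [0.16,-0.06,-0.8,0,0,0,0],
    [0,0,-0.9,0,0,0,0],
    [0,0,-0.9,0,0,0,0],
    [0,0,-0.8,0,0,0,0],
    [0,0,-0.5,0,0,0,0],
    [0,0,-0.2,0,0,0,0],
    [0,0,0,0,0,0,0]
  ]
}}

```text
t: 33.3
tool_pos: [0.5841, 0.1745, 0.1356]
tool_rot: [-2.134, -2.305, 0.002]
contact_force: [1.0, -0.1, -2.3]
opening: 0.0597
```

```bash
python3 - <<'E'
from h import *
o=ctrl.get_obs(); print({k:np.round(o[k],4) for k in ('tool_pos','contact_force','opening')})
t=ctrl.get_image('top'); cv2.imwrite('pics/t9.png',cv2.resize(t['frame'][140:290,120:470],None,fx=2.2,fy=2.2,interpolation=cv2.INTER_CUBIC))
s=ctrl.get_image('scene'); cv2.imwrite('pics/s9.png',cv2.resize(s['frame'][140:310,320:560],None,fx=3,fy=3,interpolation=cv2.INTER_CUBIC))
E
```

```text
{'tool_pos': array([0.5841, 0.1745, 0.1356]), 'contact_force': array([ 0.9809, -0.1058, -2.2985]), 'opening': np.float64(0.0597)}
```

View pics/s9.png

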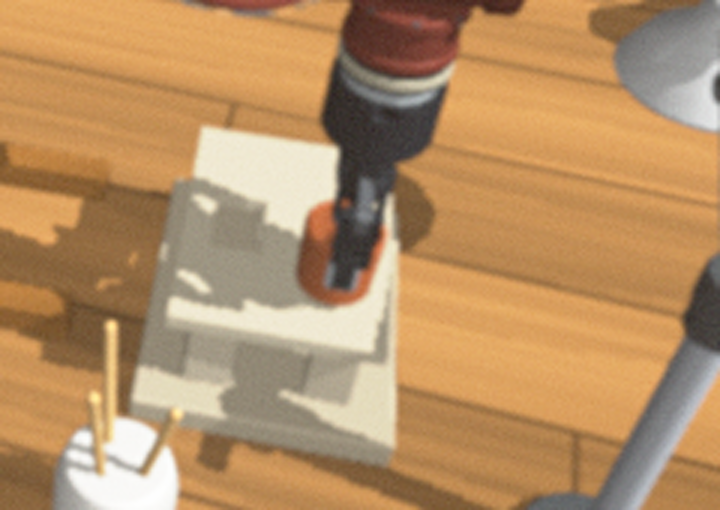

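Cup is above the left far part of the shelf; lower gently until touch.

Call:
{"op": "carry_out", "data": {
  "series": [
    [0,0,-0.12,0,0,0,0],
    [0,0,-0.1,0,0,0,0],
    [0,0,0,0,0,0,0]
  ]
}}

```text
t: 33.7
tool_pos: [0.5844, 0.1749, 0.1305]
tool_rot: [-2.134, -2.305, 0.0]
contact_force: [0.3, -0.9, -1.8]
opening: 0.0591
```

Call:
{"op": "carry_out", "data": {
  "series": [
    [0,0,-0.06,0,0,0,0],
    [0,0,-0.06,0,0,0,0],
    [0,0,0,0,0,0,0]
  ]
}}

```text
t: 34.0
tool_pos: [0.5846, 0.175, 0.1285]
tool_rot: [2.134, 2.305, 0.0]
contact_force: [-3.4, -0.4, 3.6]
opening: 0.0594
```

Call:
{"op": "carry_out", "data": {
  "series": [
    [0,0,0,0,0,0,1],
    [0,0,0,0,0,0,1],
    [0,0,0,0,0,0,1],
    [0,0,0,0,0,0,1],
    [0,0,0.5,0,0,0,1],
    [0,0,1,0,0,0,1],
    [0,0,1,0,0,0,1],
    [0,0,1,0,0,0,1],
    [-0.15,-0.9,1,0,0,0,1],
    [-0.15,-0.9,0,0,0,0,1],
    [-0.15,-0.9,0,0,0,0,1],
    [-0.15,-0.9,0,0,0,0,1]
  ]
}}

```text
t: 35.2
tool_pos: [0.5696, 0.0841, 0.2417]
tool_rot: [2.133, 2.305, 0.002]
contact_force: [0.5, -0.7, -0.1]
opening: 0.0853
```

Call:
{"op": "carry_out", "data": {
  "series": [
    [-0.15,-1,0,0,0,0,1],
    [-0.15,-1,0,0,0,0,1],
    [-0.15,-1,0,0,0,0,1],
    [-0.15,-1,0,0,0,0,1],
    [-0.15,-1,0,0,0,0,1],
    [-0.15,-1,0,0,0,0,1],
    [-0.15,-1,0,0,0,0,1],
    [-0.15,-1,0,0,0,0,1],
    [-0.15,-1,0,0,0,0,1],
    [-0.15,-1,0,0,0,0,1],
    [-0.15,-1,0,0,0,0,1],
    [-0.15,-1,0,0,0,0,1]
  ]
}}

```text
t: 36.4
tool_pos: [0.5244, -0.2163, 0.2413]
tool_rot: [2.133, 2.304, 0.001]
contact_force: [0.6, 0.0, 0.3]
opening: 0.0854
```

Call:
{"op": "carry_out", "data": {
  "series": [
    [-0.15,-1,0,0,0,0,1],
    [-0.15,-1,0,0,0,0,1],
    [-0.15,-1,0,0,0,0,1],
    [-0.15,-1,0,0,0,0,1],
    [-0.15,-1,0,0,0,0,1],
    [0,0,0,0,0,0,1]
  ]
}}

```text
t: 37.0
tool_pos: [0.5052, -0.3427, 0.241]
tool_rot: [2.137, 2.301, -0.001]
contact_force: [-0.0, -0.2, -0.3]
opening: 0.0855
```

```bash
python3 cup.py w10 .511,-.3535,.067 .419,-.264,.067; python3 - <<'E'
from h import *
t=ctrl.get_image('top'); cv2.imwrite('pics/t10.png',cv2.resize(t['frame'][140:290,120:470],None,fx=2.2,fy=2.2,interpolation=cv2.INTER_CUBIC))
E
```

```text
[ 0.5052 -0.3427  0.241 ] jaw 4.2 [-0.  -0.2 -0.3] 0.08550518926236897 37.0
w 0.92 4254 px [195.  47.  74.  76.] [(0.067, [0.423, -0.2631]), (0.162, [0.4457, -0.2625])]
w 0.69 3507 px [293. 157.  66.  76.] [(0.067, [0.5093, -0.3515]), (0.162, [0.506, -0.3243])]
t 0.77 350 px [223. 203.  20.  15.] [(0.067, [0.5914, 0.1863]), (0.162, [0.585, 0.1692])]
t 0.69 111 px [396. 227.  11.  18.] [(0.067, [0.5184, -0.3414]), (0.162, [0.5168, -0.3242])]
t 0.49 168 px [368. 256.  15.  19.] [(0.067, [0.4212, -0.2608]), (0.162, [0.4259, -0.2488])]
```

View pics/w10.png

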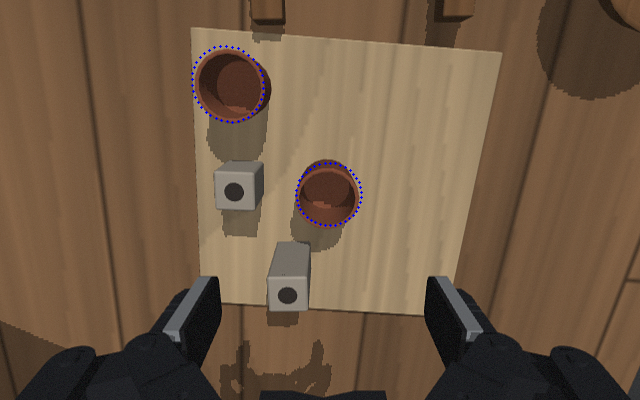

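View pics/t10.png

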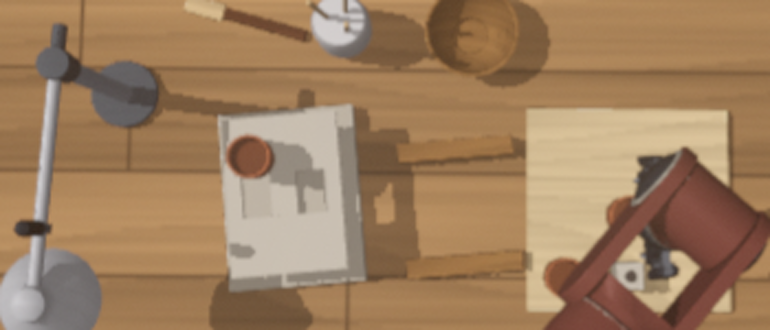

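Call:
{"op": "carry_out", "data": {
  "series": [
    [0.21,-0.47,-1,0,0,0,1],
    [0,0,-1,0,0,0,1],
    [0,0,-1,0,0,0,1],
    [0,0,-1,0,0,0,0.95],
    [0,0,-1,0,0,0,0.95],
    [0,0,-1,0,0,0,0.95],
    [0,0,-1,0,0,0,0.95],
    [0,0,-0.8,0,0,0,0.95],
    [0,0,-0.6,0,0,0,0.95],
    [0,0,0,0,0,0,0.95]
  ]
}}

```text
t: 38.25
tool_pos: [0.5098, -0.35, 0.0275]
tool_rot: [-2.13, -2.303, 0.0]
contact_force: [-1.0, 1.3, -0.3]
opening: 0.0808
```

Call:
{"op": "carry_out", "data": {
  "series": [
    [0,0,0,0,0,0,0],
    [0,0,0,0,0,0,0],
    [0,0,0,0,0,0,0],
    [0,0,0,0,0,0,0],
    [0,0,0,0,0,0,0]
  ]
}}

```text
t: 38.75
tool_pos: [0.512, -0.3527, 0.0319]
tool_rot: [2.132, 2.303, 0.0]
contact_force: [-0.2, 1.9, 5.6]
opening: 0.0576
```

Call:
{"op": "carry_out", "data": {
  "series": [
    [0,0,0.4,0,0,0,0],
    [0,0,1,0,0,0,0],
    [0,0,1,0,0,0,0],
    [0,0,1,0,0,0,0],
    [0.1,0.2,1,0,0,0,0],
    [0.17,0.8,1,0,0,0,0],
    [0.17,0.99,1,0,0,0,0],
    [0.17,0.99,1,0,0,0,0],
    [0.17,0.99,0.9,0,0,0,0],
    [0.17,0.99,0.4,0,0,0,0],
    [0.17,0.99,0,0,0,0,0],
    [0.17,0.99,0,0,0,0,0]
  ]
}}

```text
t: 39.95
tool_pos: [0.543, -0.1773, 0.2481]
tool_rot: [2.134, 2.305, 0.0]
contact_force: [-0.4, 0.2, -1.2]
opening: 0.0577
```

Call:
{"op": "carry_out", "data": {
  "series": [
    [0.17,0.99,0,0,0,0,0],
    [0.17,0.99,0,0,0,0,0],
    [0.17,0.99,0,0,0,0,0],
    [0.17,0.99,0,0,0,0,0],
    [0.17,0.99,0,0,0,0,0],
    [0.17,0.99,0,0,0,0,0],
    [0.17,0.99,0,0,0,0,0],
    [0.17,0.99,0,0,0,0,0],
    [0.17,0.99,0,0,0,0,0],
    [0.17,0.99,0,0,0,0,0],
    [0.17,0.9,0,0,0,0,0],
    [0,0,0,0,0,0,0]
  ]
}}

```text
t: 41.15
tool_pos: [0.5895, 0.0938, 0.2471]
tool_rot: [-2.13, -2.307, 0.0]
contact_force: [-0.1, -0.5, -0.5]
opening: 0.0579
```

```bash
python3 - <<'E'
from h import *
t=ctrl.get_image('top'); cv2.imwrite('pics/t11.png',cv2.resize(t['frame'][140:290,120:470],None,fx=2.2,fy=2.2,interpolation=cv2.INTER_CUBIC))
s=ctrl.get_image('scene'); cv2.imwrite('pics/s11.png',cv2.resize(s['frame'][140:310,320:560],None,fx=3,fy=3,interpolation=cv2.INTER_CUBIC))
E
```

```text
(no output)
```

View pics/s11.png

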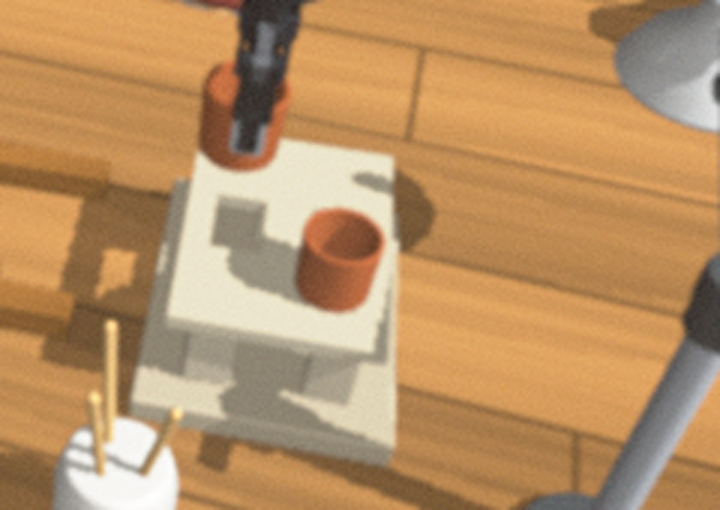

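View pics/t11.png

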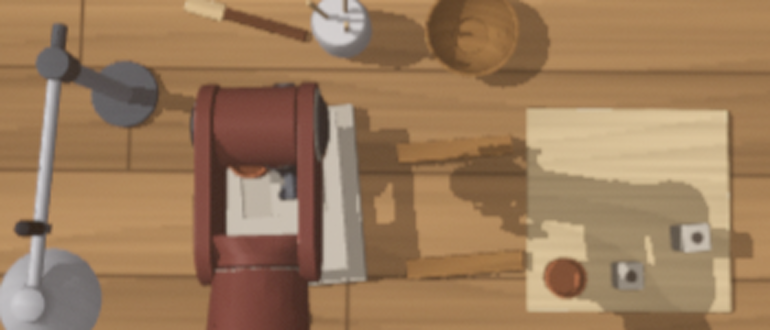

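Call:
{"op": "carry_out", "data": {
  "series": [
    [0,0,-0.8,0,0,0,0],
    [0,0,-0.9,0,0,0,0],
    [0,0,-0.9,0,0,0,0],
    [0,0,-0.9,0,0,0,0],
    [0,0,-0.6,0,0,0,0],
    [0,0,-0.3,0,0,0,0],
    [0,0,-0.1,0,0,0,0],
    [0,0,0,0,0,0,0]
  ]
}}

```text
t: 42.05
tool_pos: [0.5903, 0.0914, 0.1356]
tool_rot: [2.134, 2.305, 0.001]
contact_force: [-0.5, 0.9, -1.1]
opening: 0.0578
```

Call:
{"op": "carry_out", "data": {
  "series": [
    [0,0,-0.12,0,0,0,0],
    [0,0,-0.1,0,0,0,0],
    [0,0,0,0,0,0,0]
  ]
}}

```text
t: 42.35
tool_pos: [0.59, 0.0917, 0.1296]
tool_rot: [2.134, 2.305, 0.0]
contact_force: [-0.2, 0.3, -1.7]
opening: 0.0574
```

Call:
{"op": "carry_out", "data": {
  "series": [
    [0,0,-0.06,0,0,0,0],
    [0,0,-0.06,0,0,0,0],
    [0,0,0,0,0,0,0]
  ]
}}

```text
t: 42.65
tool_pos: [0.5901, 0.0917, 0.1269]
tool_rot: [2.134, 2.305, 0.001]
contact_force: [-0.5, 0.6, -0.2]
opening: 0.0576
```

Call:
{"op": "carry_out", "data": {
  "series": [
    [0,0,-0.03,0,0,0,0],
    [0,0,0,0,0,0,1],
    [0,0,0,0,0,0,1],
    [0,0,0,0,0,0,1],
    [0,0,0,0,0,0,1],
    [0,0,0.5,0,0,0,1],
    [0,0,1,0,0,0,1],
    [0,0,1,0,0,0,1],
    [0,0,1,0,0,0,1],
    [-0.4,-0.9,1,0,0,0,1],
    [-0.45,-0.95,0,0,0,0,1],
    [-0.45,-0.95,0,0,0,0,1]
  ]
}}

```text
t: 43.85
tool_pos: [0.558, 0.021, 0.2411]
tool_rot: [2.131, 2.304, 0.004]
contact_force: [0.8, -0.4, 0.5]
opening: 0.0854
```

Call:
{"op": "carry_out", "data": {
  "series": [
    [-0.45,-0.95,0,0,0,0,1],
    [-0.45,-0.95,0,0,0,0,1],
    [-0.45,-0.95,0,0,0,0,1],
    [-0.45,-0.95,0,0,0,0,1],
    [-0.45,-0.95,0,0,0,0,1],
    [-0.45,-0.95,0,0,0,0,1],
    [-0.45,-0.95,0,0,0,0,1],
    [-0.45,-0.95,0,0,0,0,1],
    [-0.45,-0.95,0,0,0,0,1],
    [-0.45,-0.95,0,0,0,0,1],
    [-0.45,-0.95,0,0,0,0,1],
    [0,0,0,0,0,0,1]
  ]
}}

```text
t: 45.05
tool_pos: [0.4328, -0.2418, 0.2394]
tool_rot: [2.137, 2.3, -0.001]
contact_force: [1.3, 0.4, -0.2]
opening: 0.0853
```

```bash
python3 cup.py w12 .419,-.264,.067; python3 - <<'E'
from h import *
t=ctrl.get_image('top'); cv2.imwrite('pics/t12.png',cv2.resize(t['frame'][140:290,120:470],None,fx=2.2,fy=2.2,interpolation=cv2.INTER_CUBIC))
E
```

```text
[ 0.4328 -0.2418  0.2394] jaw 4.2 [ 1.3  0.4 -0.2] 0.08529564379382168 45.05
w 0.57 2543 px [333. 319.  43.  75.] [(0.067, [0.4756, -0.4324]), (0.162, [0.4606, -0.3502])]
w 0.56 3418 px [281. 166.  60.  70.] [(0.067, [0.421, -0.259]), (0.162, [0.4225, -0.2291])]
t 0.82 343 px [224. 200.  21.  18.] [(0.067, [0.5911, 0.1871]), (0.162, [0.5847, 0.17])]
t 0.79 317 px [253. 196.  23.  24.] [(0.067, [0.5978, 0.0977]), (0.162, [0.591, 0.0864])]
```

View pics/w12.png

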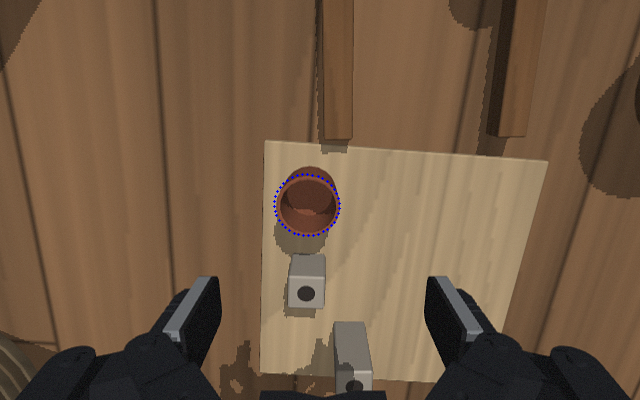

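View pics/t12.png

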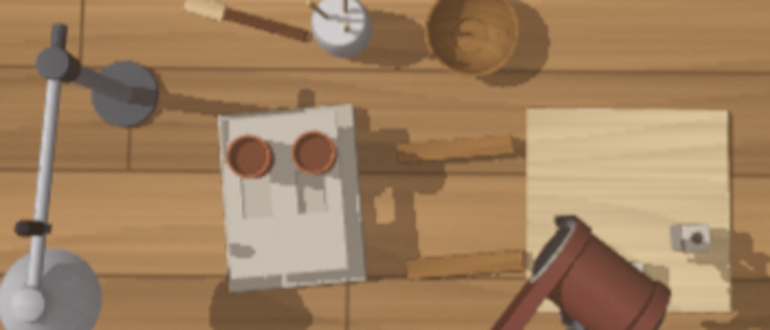

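Call:
{"op": "carry_out", "data": {
  "series": [
    [-0.51,-0.93,-0.9,0,0,0,1],
    [0,0,-1,0,0,0,1],
    [0,0,-1,0,0,0,1],
    [0,0,-1,0,0,0,1],
    [0,0,-1,0,0,0,1],
    [0,0,-1,0,0,0,1],
    [0,0,-1,0,0,0,1],
    [0,0,-0.8,0,0,0,1],
    [0,0,-0.65,0,0,0,1],
    [0,0,0,0,0,0,1]
  ]
}}

```text
t: 46.3
tool_pos: [0.4196, -0.2607, 0.027]
tool_rot: [-2.129, -2.303, 0.0]
contact_force: [-0.6, 0.1, 0.2]
opening: 0.0853
```

Call:
{"op": "carry_out", "data": {
  "series": [
    [0,0,0,0,0,0,0],
    [0,0,0,0,0,0,0],
    [0,0,0,0,0,0,0],
    [0,0,0,0,0,0,0],
    [0,0,0,0,0,0,0]
  ]
}}

```text
t: 46.8
tool_pos: [0.422, -0.2636, 0.0313]
tool_rot: [2.132, 2.303, 0.001]
contact_force: [-0.3, 2.2, 6.3]
opening: 0.0594
```

Call:
{"op": "carry_out", "data": {
  "series": [
    [0,0,0.4,0,0,0,0],
    [0,0,1,0,0,0,0],
    [0,0,1,0,0,0,0],
    [0,0,1,0,0,0,0],
    [0.1,0.4,1,0,0,0,0],
    [0.15,0.9,1,0,0,0,0],
    [0.15,0.95,1,0,0,0,0],
    [0.15,0.95,1,0,0,0,0],
    [0.15,0.95,0.9,0,0,0,0],
    [0.15,0.95,0.4,0,0,0,0],
    [0.15,0.95,0,0,0,0,0],
    [0.15,0.95,0,0,0,0,0]
  ]
}}

```text
t: 48.0
tool_pos: [0.4496, -0.0869, 0.2478]
tool_rot: [2.134, 2.304, 0.001]
contact_force: [0.4, -0.2, -1.6]
opening: 0.0592
```

Call:
{"op": "carry_out", "data": {
  "series": [
    [0.15,0.95,0,0,0,0,0],
    [0.15,0.95,0,0,0,0,0],
    [0.15,0.95,0,0,0,0,0],
    [0.15,0.95,0,0,0,0,0],
    [0.15,0.95,0,0,0,0,0],
    [0.15,0.95,0,0,0,0,0],
    [0.15,0.95,0,0,0,0,0],
    [0.15,0.95,0,0,0,0,0],
    [0.05,0.05,0,0,0,0,0],
    [0,0,0,0,0,0,0]
  ]
}}

```text
t: 49.0
tool_pos: [0.4806, 0.1035, 0.2469]
tool_rot: [-2.133, -2.306, 0.001]
contact_force: [-0.6, 0.2, -0.9]
opening: 0.0588
```

Call:
{"op": "carry_out", "data": {
  "series": [
    [0.05,0.9,0,0,0,0,0],
    [0,0,-0.8,0,0,0,0],
    [0,0,-0.9,0,0,0,0],
    [0,0,-0.9,0,0,0,0],
    [0,0,-0.9,0,0,0,0],
    [0,0,-0.6,0,0,0,0],
    [0,0,-0.35,0,0,0,0],
    [0,0,-0.1,0,0,0,0],
    [0,0,0,0,0,0,0]
  ]
}}

```text
t: 49.9
tool_pos: [0.4825, 0.1257, 0.1337]
tool_rot: [2.134, 2.305, 0.001]
contact_force: [-0.3, 0.1, -1.6]
opening: 0.059
```

```bash
python3 - <<'E'
from h import *
s=ctrl.get_image('scene'); cv2.imwrite('pics/s13.png',cv2.resize(s['frame'][140:310,320:560],None,fx=3,fy=3,interpolation=cv2.INTER_CUBIC))
E
```

```text
(no output)
```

View pics/s13.png

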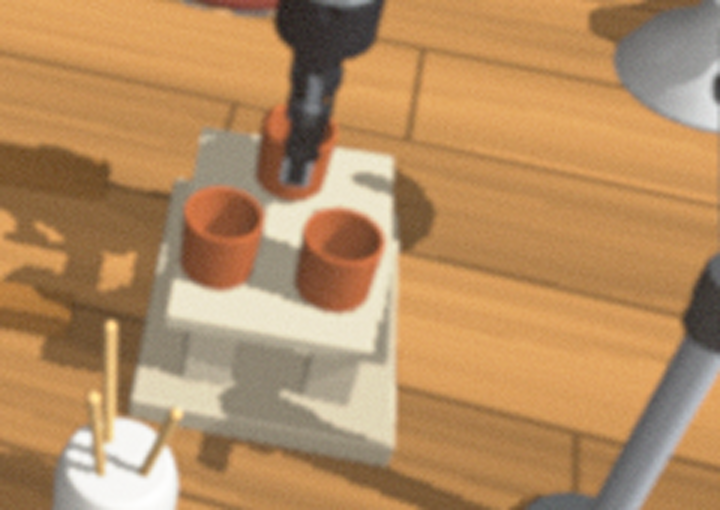

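Call:
{"op": "carry_out", "data": {
  "series": [
    [0,0,-0.1,0,0,0,0],
    [0,0,-0.08,0,0,0,0],
    [0,0,-0.04,0,0,0,0],
    [0,0,0,0,0,0,0]
  ]
}}

```text
t: 50.35
tool_pos: [0.4821, 0.1259, 0.1278]
tool_rot: [-2.134, -2.305, 0.0]
contact_force: [0.1, -0.0, -2.4]
opening: 0.0592
```

Call:
{"op": "carry_out", "data": {
  "series": [
    [0,0,-0.06,0,0,0,0],
    [0,0,-0.03,0,0,0,0],
    [0,0,0,0,0,0,0]
  ]
}}

```text
t: 50.65
tool_pos: [0.4824, 0.1259, 0.1263]
tool_rot: [2.134, 2.305, 0.0]
contact_force: [-2.3, -0.4, 3.4]
opening: 0.0593
```

Call:
{"op": "carry_out", "data": {
  "series": [
    [0,0,0,0,0,0,1],
    [0,0,0,0,0,0,1],
    [0,0,0,0,0,0,1],
    [0,0,0,0,0,0,1],
    [0,0,0.5,0,0,0,1],
    [0,0,1,0,0,0,1],
    [0,0,1,0,0,0,1],
    [0,0,1,0,0,0,1],
    [0,0,1,0,0,0,1],
    [0,0,1,0,0,0,1],
    [0,0,1,0,0,0,1],
    [0,0,1,0,0,0,1]
  ]
}}

```text
t: 51.85
tool_pos: [0.4821, 0.1259, 0.3153]
tool_rot: [2.134, 2.305, 0.002]
contact_force: [0.1, -0.5, -0.3]
opening: 0.0853
```

Call:
{"op": "carry_out", "data": {
  "series": [
    [0,0,1,0,0,0,1],
    [0,0,1,0,0,0,1],
    [0,0,1,0,0,0,1],
    [0,0,1,0,0,0,1],
    [0,1,0.5,0,0,0,1],
    [0,1,0,0,0,0,1],
    [0,1,0,0,0,0,1],
    [0,1,0,0,0,0,1],
    [0,1,0,0,0,0,1],
    [0,1,0,0,0,0,1],
    [0,0,0,0,0,0,1]
  ]
}}

```text
t: 52.95
tool_pos: [0.4817, 0.2779, 0.4261]
tool_rot: [-2.13, -2.308, -0.001]
contact_force: [-0.5, 0.5, 0.6]
opening: 0.0855
```

```bash
cat > st.py <<'E'
from h import *
import sys
n=sys.argv[1]
o=ctrl.get_obs(); print({k:np.round(o[k],4) for k in ('t','tool_pos','contact_force','opening')})
w=ctrl.get_image('wrist'); save(w,n+'w')
t=ctrl.get_image('top'); cv2.imwrite('pics/'+n+'t.png',cv2.resize(t['frame'][140:290,120:470],None,fx=2.2,fy=2.2,interpolation=cv2.INTER_CUBIC))
s=ctrl.get_image('scene'); cv2.imwrite('pics/'+n+'s.png',cv2.resize(s['frame'][110:310,330:600],None,fx=2.8,fy=2.8,interpolation=cv2.INTER_CUBIC))
for m in ctrl.trace(t,'cup_1'):
    k=m['mask'].astype(np.uint8); c=cv2.minEnclosingCircle(cv2.findNonZero(k)); X=toplane(t,[c[0]],.162)[0]
    a=np.radians(5.1);E=np.array([[np.cos(a),-np.sin(a)],[np.sin(a),np.cos(a)]])
    print('cup',round(m['p'],2),k.sum(),X[:2],'in shelf',E.T@(X[:2]-[.537,.131]))
for m in ctrl.mark_of(t,'hood'): print('hood',m['p'],toplane(t,np.array(m['position'])*[640,400],.225))
E
python3 st.py a
```

```text
{'t': np.float64(52.95), 'tool_pos': array([0.4817, 0.2779, 0.4261]), 'contact_force': array([-0.5024,  0.485 ,  0.5523]), 'opening': np.float64(0.0855)}
cup 0.8 393 [0.48368091 0.12223831] in shelf [-0.05388687 -0.00398724]
cup 0.79 363 [0.58336533 0.17033583] in shelf [0.04967851 0.03505849]
cup 0.76 303 [0.59158113 0.0840479 ] in shelf [ 0.05019127 -0.05161817]
cup 0.58 213 [ 0.47950609 -0.41922428] in shelf [-0.1061781  -0.54293509]
```

View pics/at.png

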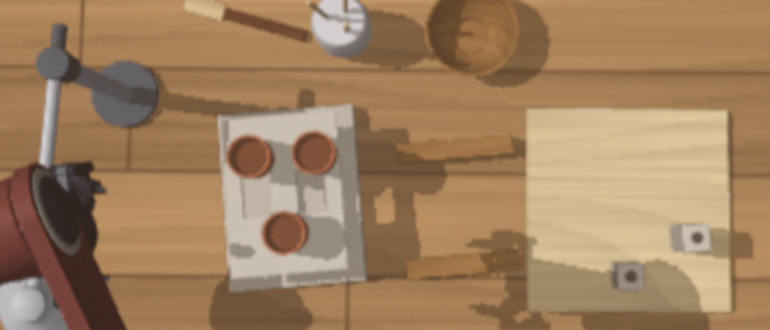

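View pics/aw.png

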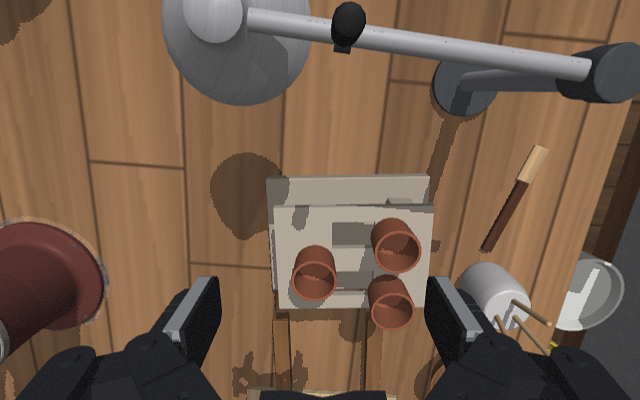

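View pics/as.png

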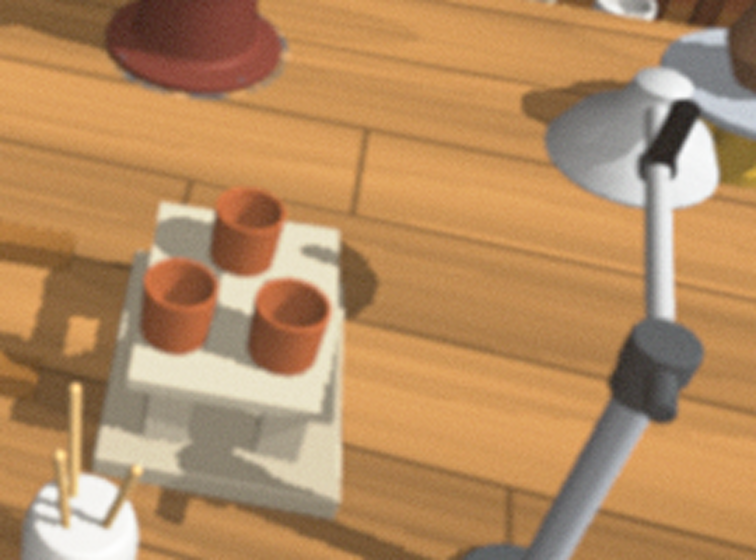

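```bash
python3 - <<'E'
from h import *
t=ctrl.get_image('top'); s=ctrl.get_image('scene')
cv2.imwrite('pics/b1.png',cv2.resize(t['frame'][180:280,210:300],None,fx=6,fy=6,interpolation=cv2.INTER_CUBIC))
g=t['frame'].copy(); g=cv2.resize(g[180:280,210:300],None,fx=6,fy=6,interpolation=cv2.INTER_CUBIC)
g2=cv2.resize(s['frame'][160:280,360:470],None,fx=5,fy=5,interpolation=cv2.INTER_CUBIC)
a=np.radians(5.1);E=np.array([[np.cos(a),-np.sin(a)],[np.sin(a),np.cos(a)]])
th=np.linspace(0,2*np.pi,60)
for (x,y) in [(.584,.174),(.5905,.0895),(.4825,.126)]:
    P=np.c_[x+.03*np.cos(th),y+.03*np.sin(th),0*th+.162]
    for p in proj(t,P): cv2.circle(g,tuple(int(v) for v in np.round((p-[210,180]+.5)*6)),1,(255,0,0),-1)
    for p in proj(s,P): cv2.circle(g2,tuple(int(v) for v in np.round((p-[360,160]+.5)*5)),1,(255,0,0),-1)
for z in (.107,):
    c=[E@np.array(q)+[.537,.131] for q in [(.11,.08),(.11,-.08),(-.11,-.08),(-.11,.08)]]
    P=np.array([[*v,z] for v in c])
    for p in proj(t,P): cv2.circle(g,tuple(int(v) for v in np.round((p-[210,180]+.5)*6)),3,(0,0,255),1)
    for p in proj(s,P): cv2.circle(g2,tuple(int(v) for v in np.round((p-[360,160]+.5)*5)),3,(0,0,255),1)
cv2.imwrite('pics/b1.png',g);cv2.imwrite('pics/b2.png',g2)
for n,q in zip('ABC',[(.584,.174),(.5905,.0895),(.4825,.126)]): print(n,E.T@(np.array(q)-[.537,.131]))
E
```

```text
A [0.05063638 0.03865173]
B [ 0.04959908 -0.04609155]
C [-0.05472871 -0.00013547]
```

View pics/b1.png

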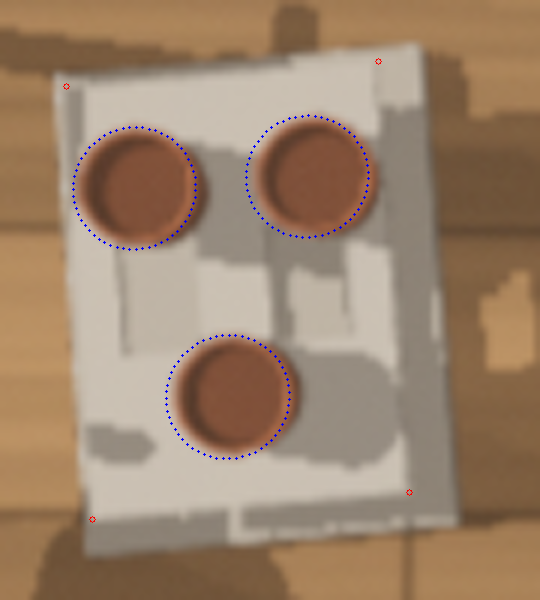

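View pics/b2.png

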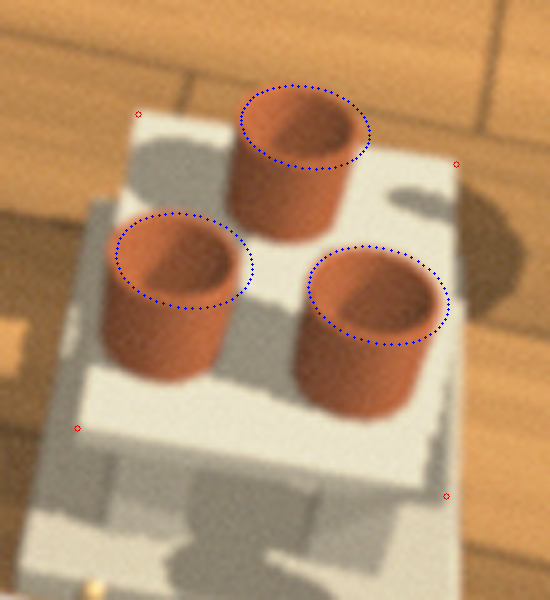

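```bash
python3 - <<'E'
from h import *
o=ctrl.get_obs(); w=ctrl.get_image('wrist'); print(o['tool_pos'],toplane(w,[[348,18],[343,47]],.34,o), toplane(w,[[343,47]],.293,o))
E
```

```text
[0.48231464 0.27511573 0.42592078] [[0.48711617 0.39621432 0.34      ]
 [0.48568317 0.38082458 0.34      ]] [[0.48783402 0.38584738 0.293     ]]
```

Call:
{"op": "carry_out", "data": {
  "series": [
    [0.02,0.4,0,0,0,-0.83,1],
    [0.02,0.4,0,0,0,-0.83,1],
    [0.02,0.4,0,0,0,-0.83,1],
    [0.02,0.4,0,0,0,-0.83,1],
    [0.02,0.4,0,0,0,-0.83,1],
    [0.02,0.4,0,0,0,-0.83,1],
    [0.02,0.4,0,0,0,-0.83,1],
    [0.02,0.4,0,0,0,-0.83,1],
    [0.02,0.4,0,0,0,-0.83,1],
    [0.02,0.4,0,0,0,-0.83,1],
    [0.02,0.4,0,0,0,-0.83,1],
    [0.02,0.4,0,0,0,-0.83,1]
  ]
}}

```text
t: 54.55
tool_pos: [0.4884, 0.3958, 0.4256]
tool_rot: [2.978, 1.0, -0.0]
contact_force: [-0.4, 0.5, -0.2]
opening: 0.0856
```

Call:
{"op": "carry_out", "data": {
  "series": [
    [0,0,0,0,0,-0.83,1],
    [0,0,0,0,0,-0.83,1],
    [0,0,0,0,0,-0.83,1],
    [0,0,0,0,0,-0.83,1],
    [0,0,0,0,0,0,1]
  ]
}}

```text
t: 55.05
tool_pos: [0.4884, 0.3954, 0.4256]
tool_rot: [3.102, 0.499, 0.0]
contact_force: [-0.4, 0.3, 0.7]
opening: 0.0853
```

```bash
python3 - <<'E'
from h import *
o=ctrl.get_obs(); w=ctrl.get_image('wrist'); save(w,'w15'); R=cv2.Rodrigues(np.array(o['tool_rot']))[0]
print(o['tool_pos'],np.degrees(np.arctan2(R[1,1],R[0,1])),proj(w,[[.488,.396,.34]],o))
E
```

```text
[0.48840619 0.39541514 0.42559535] -71.70708627251244 [[322.40626815 215.01861957]]
```

View pics/w15.png

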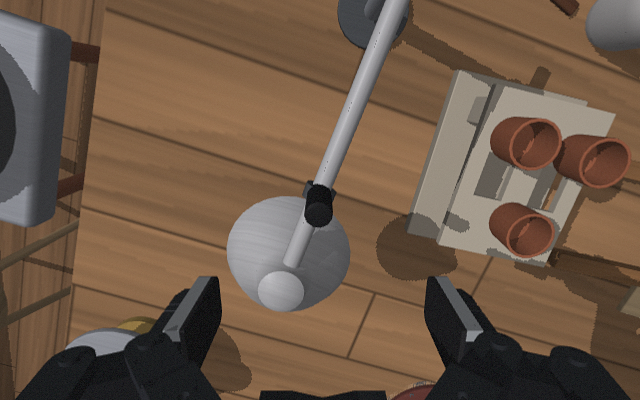

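Call:
{"op": "carry_out", "data": {
  "series": [
    [0.1,0.04,-0.9,0,0,0,1],
    [0,0,-0.9,0,0,0,1],
    [0,0,-0.9,0,0,0,1],
    [0,0,-0.9,0,0,0,1],
    [0,0,-0.8,0,0,0,1],
    [0,0,-0.45,0,0,0,1],
    [0,0,0,0,0,0,1]
  ],
  "grip_force": 25
}}

```text
t: 55.8
tool_pos: [0.4901, 0.3963, 0.302]
tool_rot: [3.1, 0.501, -0.006]
contact_force: [0.5, 0.4, -0.4]
opening: 0.0854
```

Call:
{"op": "carry_out", "data": {
  "series": [
    [0,0,0,0,0,0,0],
    [0,0,0,0,0,0,0],
    [0,0,0,0,0,0,0],
    [0,0,0,0,0,0,0],
    [0,0,0,0,0,0,0]
  ]
}}

```text
t: 56.3
tool_pos: [0.4906, 0.3973, 0.3054]
tool_rot: [-3.1, -0.501, -0.001]
contact_force: [-2.1, 0.4, 2.6]
opening: 0.019
```

```bash
python3 arc.py .6896 .385 .4906 .3973 -1.055 22; python3 st.py b
```

```text
0.1994 [[-0.01, -0.38], [0.0, -0.38], [0.02, -0.38], [0.04, -0.38], [0.06, -0.38], [0.08, -0.37], [0.09, -0.37], [0.11, -0.37], [0.13, -0.36], [0.15, -0.35], [0.16, -0.35], [0.18, -0.34], [0.2, -0.33], [0.21, -0.32], [0.23, -0.31], [0.24, -0.3], [0.25, -0.29], [0.27, -0.27], [0.28, -0.26], [0.29, -0.25], [0.3, -0.23], [0.32, -0.22]] [0.5807 0.218 ]
{'t': np.float64(56.3), 'tool_pos': array([0.4906, 0.3973, 0.3054]), 'contact_force': array([-2.1351,  0.3516,  2.5688]), 'opening': np.float64(0.019)}
cup 0.83 363 [0.48250156 0.12211464] in shelf [-0.05507254 -0.00400559]
cup 0.82 322 [0.58842521 0.08507596] in shelf [ 0.04713923 -0.05031364]
cup 0.8 325 [0.58449154 0.16900496] in shelf [0.05068195 0.03363277]
```

View pics/bs.png

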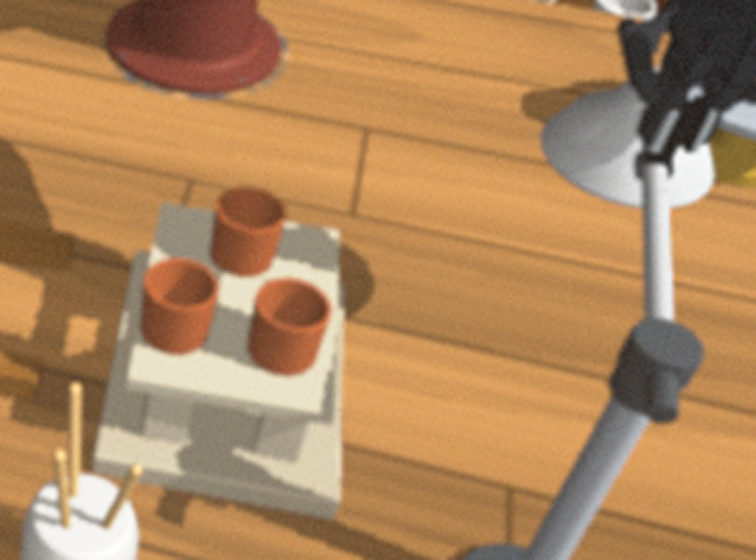

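Cups unchanged, three upright on the shelf; the gripper holds the peg. Swing back.

Call:
{"op": "carry_out", "data": {
  "series": [
    [-0.01,-0.38,0,0,0,0,0],
    [0,-0.38,0,0,0,0,0],
    [0.02,-0.38,0,0,0,0,0],
    [0.04,-0.38,0,0,0,0,0],
    [0.06,-0.38,0,0,0,0,0],
    [0.08,-0.37,0,0,0,0,0],
    [0.09,-0.37,0,0,0,0,0],
    [0.11,-0.37,0,0,0,0,0],
    [0.13,-0.36,0,0,0,0,0],
    [0.15,-0.35,0,0,0,0,0],
    [0.16,-0.35,0,0,0,0,0]
  ]
}}

```text
t: 57.65
tool_pos: [0.5113, 0.295, 0.3051]
tool_rot: [-3.101, -0.502, 0.0]
contact_force: [-5.5, -0.1, 5.1]
opening: 0.0192
```

Call:
{"op": "carry_out", "data": {
  "series": [
    [0.18,-0.34,0,0,0,0,0],
    [0.2,-0.33,0,0,0,0,0],
    [0.21,-0.32,0,0,0,0,0],
    [0.23,-0.31,0,0,0,0,0],
    [0.24,-0.3,0,0,0,0,0],
    [0.25,-0.29,0,0,0,0,0],
    [0.27,-0.27,0,0,0,0,0],
    [0.28,-0.26,0,0,0,0,0],
    [0.29,-0.25,0,0,0,0,0],
    [0.3,-0.23,0,0,0,0,0],
    [0.32,-0.22,0,0,0,0,0],
    [0,0,0,0,0,0,0]
  ]
}}

```text
t: 58.85
tool_pos: [0.5821, 0.2158, 0.3049]
tool_rot: [3.101, 0.498, 0.003]
contact_force: [-1.5, -0.1, 4.5]
opening: 0.019
```

Call:
{"op": "carry_out", "data": {
  "series": [
    [0,0,0,0,0,0,1],
    [0,0,0,0,0,0,1],
    [0,0,0,0,0,0,1],
    [0,0,0,0,0,0,1],
    [0,0,1,0,0,0,1],
    [0,0,1,0,0,0,1],
    [0,0,1,0,0,0,1],
    [0,0,1,0,0,0,1],
    [0,0,1,0,0,0,1],
    [-0.3,-1,0,0,0,0,1],
    [-0.3,-1,0,0,0,0,1],
    [-0.3,-1,0,0,0,0,1]
  ]
}}

```text
t: 60.05
tool_pos: [0.5579, 0.1415, 0.4293]
tool_rot: [3.101, 0.501, 0.0]
contact_force: [-0.4, -0.3, -0.4]
opening: 0.0854
```

Call:
{"op": "carry_out", "data": {
  "series": [
    [-0.3,-1,0,0,0,0,1],
    [-0.3,-1,0,0,0,0,1],
    [-0.3,-1,0,0,0,0,1],
    [-0.3,-1,0,0,0,0,1],
    [-0.3,-1,0,0,0,0,1],
    [-0.3,-1,0,0,0,0,1],
    [-0.3,-1,0,0,0,0,1],
    [-0.3,-1,0,0,0,0,1],
    [-0.3,-1,0,0,0,0,1],
    [-0.3,-1,0,0,0,0,1],
    [-0.3,-1,0,0,0,0,1],
    [0,0,0,0,0,0,1]
  ]
}}

```text
t: 61.25
tool_pos: [0.475, -0.135, 0.429]
tool_rot: [3.102, 0.494, -0.001]
contact_force: [0.8, 0.4, -0.5]
opening: 0.0851
```

```bash
python3 st.py c
```

```text
{'t': np.float64(61.25), 'tool_pos': array([ 0.475, -0.135,  0.429]), 'contact_force': array([ 0.8467,  0.3616, -0.5138]), 'opening': np.float64(0.0851)}
cup 0.73 159 [0.47696972 0.11836676] in shelf [-0.06091565 -0.00724687]
cup 0.58 322 [0.59226608 0.08514249] in shelf [ 0.05097082 -0.0505888 ]
hood 0.78 [[0.53899864 0.14866072 0.225     ]]
```

View pics/ct.png

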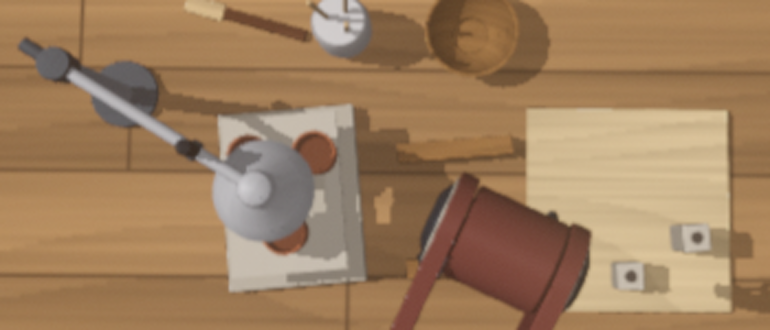

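View pics/cs.png

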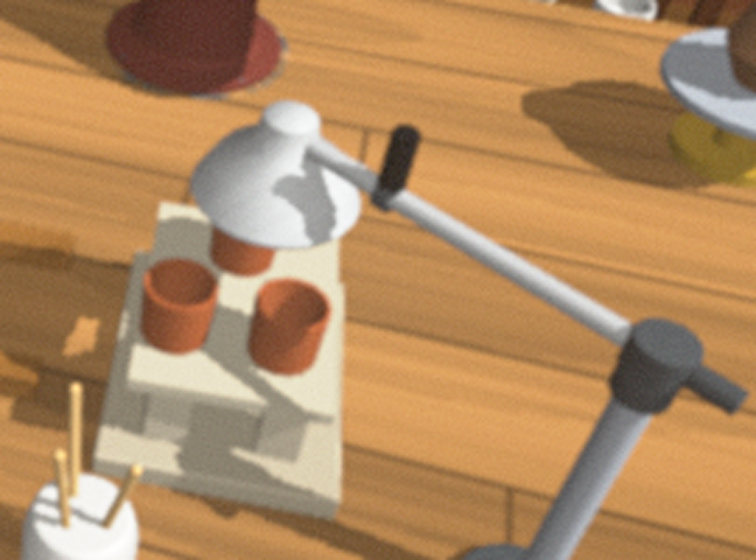

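```bash
python3 -c "
from station import ctrl
print(ctrl.finish_job())"
```

```text
the job is handed in; nothing more can be done
None
```

The job is handed in, at about 61 s of the 210 s; `finish_job` gives no verdict, so what follows is my own measurement.

- **Lamp aside:** I swung the lamp about 1.04 rad to the left, leaving the hood about 0.30 m from the batt's middle.
- **Prop:** I picked the 70 mm spare by triangulating the three tops (56, 70 and 84 mm). I stood it about 80 mm from the batt's middle on the near side.
- **Shelf:** I laid it on the three props. It was about 4 mm off the batt's centre along x and under 1 mm across, turned less than 1° relative to the batt.
- **Cups:** There were three cups, and all now stand on the shelf.
- **Lamp back:** I swung it back by the peg, and the cups looked unmoved in the last pictures.

The last checks showed:
- **Cups:** All three were upright on the shelf. Two were still plainly visible; the far-left one was partly hidden by the hood in the top view.
- **Tightest margin:** The far-right cup's centre is about 46 to 52 mm off the shelf's middle, against the 58 mm limit. The gripper reading and the pictures differed by about 4 mm there, and I left it.
- **Hood:** It hangs 10 mm (from the arm reading) to 18 mm (from the top camera) from the shelf's middle, against the 40 mm limit.
- **Left alone:** The two other spare props are still on the ware board. The bowl and jar are where they were, and the gripper is open and clear of everything.

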